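Put the grill scraper in its transport cradle and lock it

ROBOT

A 6-joint arm with a two-finger parallel gripper is mounted at the origin on the work surface. World frame = base frame: x ahead of the robot, y to its left, z up, the work surface at z = 0. Lengths are in m, angles in rad, forces in N, time in s.
With the tool pointing down it reaches from about 0.25 to 0.725 m from the base axis. Payload 4 kg.
Tool frame: the origin (TCP) lies at the very end of the fingers, on their centre line; the grasp point (between the pads) lies 19 mm behind it; x points along the fingers, y is the direction in which the jaws open and shut, and the axes are right-handed (so a half turn about x gives the same grasp; the last joint's range is limited). The gripper opens to 85 mm and grips with 20 to 120 N. Pads are 22 mm wide; open, the fingers measure 114 mm over their backs; the gripper's body (76 mm by 85 mm) begins 54 mm behind the grasp point. The pads swing forward as they close: fully open they stand 13 mm farther back than shut.
Start: joints at [-1.189, 0.241, 0.005, 1.335, 0, 1.571], TCP at [0.186, -0.464, 0.195] pointing down, gripper open.
Joint ranges: [-2.72, 2.72], [-1.05, 1.87], [-1.09, 1.28], [-1.99, 2.15], [-1.42, 1.44], [-3.14, 3.14]. Speed limits (rad/s): [2.79, 2.79, 3.14, 3.14, 3.14, 3.14].

INTERFACE

Orientations are given as a unit quaternion [x, y, z, w].
In Python, from workcell import get_obs, camera, job_done gives the robot as it stands. The module is installed in compiled form; this text tells all that it offers.
- The arm moves only by the tool arm_command, never from a script. Its argument "motion" is a list of rows, each an object of numbers: "x", "y", "z": the shift along the tool's x, y, z in m; "roll": the turn about the tool's x in rad; "fingers": the opening, from 0 (shut) to 1 (fully open). A call has 1 to 20 rows; each row shifts and turns the pose as measured when the row begins, along the tool's axes as they then stand; what a row does not reach is not made up. A row lasts 1/12 s, in which the tool goes at most 41.7 mm and 7.16 degrees, less where a joint would pass 70% of its speed; a pose out of reach is approached as far as the arm can. A call is refused whole if a number of a shift passes 0.0417 or a number of a turn 0.125, either way. A call with a gripper value outside its range is refused whole. The fingers move at their own pace and stop on an object; the grip force is fixed at half the most. Time passes only in rows, so rows that do not move let the fingers close. It gives the time, the measured TCP pose, the force and the opening at its end, in the units of the state.
- get_obs(): the state, without advancing time (a new reading comes with each control period).
- camera(name): name is "scene" or "top"; returns a dict with "frame" (384x512x3 uint8, red, green, blue), "intrinsics" (3x3 intrinsics, pixels), "rvec" (rotation vector, rad) and "tvec" (3), from world to camera coordinates, as OpenCV has them. Camera axes: x right, y down, z forward; pixel columns grow to the right and rows downward; lengths in m; the calibration is good to about 2 mm. A picture is of the moment at which its call begins. There is no depth.
- job_done(): hands the job in, once; it reports no verdict.
The state is a dict: "clock": time; "joint_pos": joint angles; "joint_vel": joint speeds; "tau": joint torques, N m; "eef_pos": TCP position; "tool_rot": TCP orientation; "ft_force": force on the tool from outside, world axes, zero at the start; "ft_torque": the same for the moment, N m; "grip_width": finger opening in m.
Only numpy, scipy, OpenCV 4.12 (cv2) and the standard library are available. Lean on these libraries where they do the work, as an engineer would, in place of code of your own. Each camera call takes 0.05 s, during which the arm holds its last target.

TASK

Pack the grill scraper for transport: pull it out from under the grill's side shelf by the end of its handle, lay it flat on the green mat and let go. Then take it again by the red band at its middle, lay it gently into the orange cradle with its head in the wide pocket, and slide the yellow lock grip all the way to its end stop so the tongue lies over the handle. Leave the other things on the cart where they are.

Things in the scene. Friction and masses are not known exactly. Their poses are not given: they have to be found in the camera images.
- scraper: Grill scraper, loose, 0.16 kg, 250 mm long, flat on the cart at the start, its head end under the grill's side shelf (110 to 130 mm of bar sticks out). Straight black bar 26 wide, 24 high, x = -125 to +60 mm, red band at x = -25 to +25; wooden head with steel blade, x = +60 to +125. Origin: centre of the underside at mid length; x to the head, z up. Balances about 20 mm to the head side of it.
- scraper_head (a point): Middle of the scraper's wooden head, 87 mm from its origin along +x, 12 mm above the underside. The head is 60 wide, 55 long, 24 high; the steel blade beyond it is 60 wide, 10 long, 14 high.
- shelf_edge (a point): Middle of the outer edge bar of the grill's rigid wire side shelf: bar 10 mm thick, from z = 80 to 90 mm. The shelf is 320 mm long along x (160 mm either way) and spreads from here 210 mm towards -y to the grill. The space below is free; a gripper does not fit through the wires.
- mat: Green mat, 260 x 260 mm, flush on the cart top (under 1 mm thick, nothing to catch on), between grill and cradle. Origin: its centre; sides along its x and y.
- cradle: Orange cradle, fixed. Origin: centre of the underside of its base plate (290 along x, 130 along y, 6 thick). On y = 0: channel for the bar, x = -132 to -47 mm, 34 wide; pocket for the head, x = +65 to +132, 68 wide; both with floor at z = 14, 10 mm walls up to z = 42 and an end wall. In between (x = -47 to +65) it is open down to the base plate right across: room for fingers.
- seat (a point): Where the scraper's origin belongs when seated: cradle frame x = 0, y = 0, z = 14 mm, axes as the cradle's (scraper's head towards +x).
- lock (a joint): Travel of the transport lock along the cradle's -y, in m: 0 open, 0.08 closed at its end stop; starts at 0 to 0.02. Friction about 2.5 N, stays where left. Its steel tongue (24 wide, z = 47 to 52 mm, tip 50 mm ahead of the grip's centre) crosses 9 mm above a seated bar as it closes and ends between two posts 56 mm high at cradle y = -29 to -51.
- lock_top (a point): Centre of the top of the yellow lock grip, an upright block 24 mm along the cradle's x, 20 along its y, 40 tall (z = 52 to 92). In the cradle frame: x = -85, y = +95 less the travel, z = 92 mm. It runs on a fixed grey bed, x = -120 to -50, y = +27 to +142, 42 high, with two guide rails up to z = 50.
- can: Bystander: red drinks can, 66 mm across, 115 mm tall. Origin: centre of its underside.
- sauce: Bystander: yellow sauce bottle with a green cap, 56 mm across, 170 mm tall. Origin: centre of its underside.
- shaker: Bystander: small metal salt shaker, 40 mm across, 74 mm tall. Origin: centre of its underside.
- cup: Bystander: black open cup, 72 mm across, 75 mm tall. Origin: centre of its underside.
- jar: Bystander: amber spice jar with a white cap, 52 mm across, 80 mm tall. Origin: centre of its underside.

How it is judged:
On the way, in this order (a step that is already met when the one before it is completed fails the run):
1. the scraper lies flat on the mat (its middle over the mat), let go and still (x of scraper in the frame of mat between -0.13 and 0.13 m and y of scraper in the frame of mat between -0.13 and 0.13 m and height (world z) of scraper below 0.006 m and angle between scraper's own z axis and vertical below 0.1 rad and linear speed of scraper below 0.02 m/s and contact force between the fingers and scraper below 0.1 N), for 0.2 s.
2. the scraper is seated in the cradle, head in the wide pocket, let go and still (x of scraper in the frame of seat between -0.008 and 0.008 m and y of scraper in the frame of seat between -0.007 and 0.007 m and z of scraper in the frame of seat between -0.004 and 0.004 m and x of scraper_head in the frame of seat above 0.05 m and angle between scraper's own z axis and vertical below 0.06 rad and linear speed of scraper below 0.02 m/s and contact force between the fingers and scraper below 0.1 N), for 0.2 s.
3. the lock is slid to its end stop (value of joint lock above 0.077 m), for 0.2 s.
At the end, for the whole second after the job is handed in: The scraper rests level and still in the cradle, head in the wide pocket, its origin within 8 mm along, 7 mm across and 4 mm in height of the seat, not touched by the fingers; the lock is within 3 mm of its end stop (joint above 0.077) and still (all of step 2 and value of joint lock above 0.077 m and velocity of joint lock between -0.01 and 0.01 m/s).
It fails at once if a bystander (can, sauce bottle, shaker, cup or jar) is moved by more than 30 mm (distance of any of can, sauce, shaker, cup, jar from where it was at the start of the episode above 0.03 m).
It fails at once if the scraper is let go so high over the cradle that it drops into it (untouched by the fingers and faster than 0.45 m/s, a fall of some 10 mm) (contact force between the fingers and scraper below 0.1 N and linear speed of scraper above 0.45 m/s and horizontal distance between scraper and seat below 0.1 m).
It also fails if it takes over 58 s, if anything falls off the work surface, if the arm or the gripper's body presses on something with over 40 N, if the wrist force passes 120 N, or if a joint passes its speed limit or range.

## Working session

There is one attempt and no reset: what is moved stays moved. The work goes in short steps, Python scripts to look and compute and a tool call to move; the robot and the scene stay as the last step left them, time stands still between calls to the robot, and variables do not carry over. Pictures are saved under pics/ and viewed, and the job is handed in when it is done.

Besides the shell and the picture viewer there is one more tool, called after "Emit:" by a JSON object that holds its "fn" and its "kwargs". arm_command: Moves the arm, as the interface text tells. Its arguments: {"type":"object","properties":{"motion":{"type":"array","items":{"type":"object","properties":{"x":{"type":"number"},"y":{"type":"number"},"z":{"type":"number"},"roll":{"type":"number"},"fingers":{"type":"number"}}}}},"required":["motion"]}

```bash
mkdir -p pics; cat > h.py <<'E'
import numpy as np, cv2
from workcell import get_obs, camera, job_done
def ray(c,u,v):
    R=cv2.Rodrigues(np.array(c["rvec"],float))[0]; t=np.array(c["tvec"],float).ravel()
    K=np.array(c["intrinsics"],float)
    d=R.T@np.linalg.inv(K)@np.array([u,v,1.]); o=-R.T@t
    return o,d
def at(c,u,v,z):
    o,d=ray(c,u,v); return o+d*(z-o[2])/d[2]
def proj(c,p):
    return cv2.projectPoints(np.array(p,float).reshape(-1,3),np.array(c["rvec"],float),np.array(c["tvec"],float),np.array(c["intrinsics"],float),None)[0].reshape(-1,2)
def save(c,name,box=None,s=1):
    f=c["frame"][:,:,::-1]
    if box: f=f[box[1]:box[3],box[0]:box[2]]
    cv2.imwrite("pics/"+name,cv2.resize(f,None,fx=s,fy=s,interpolation=cv2.INTER_CUBIC))
E
python3 - <<'E'
from h import *
import pickle
o=get_obs();print(o)
for n in("top","scene"):
    c=camera(n);pickle.dump(c,open(n+"0.pkl","wb"));save(c,n+"0.png",s=1.5);o,d=ray(c,256,192);print(n,o,d)
E
```

```text
{'clock': 0.0, 'joint_pos': array([-1.18898070e+00,  2.41418283e-01,  3.73127923e-03,  1.33520081e+00,
        4.53688168e-06,  1.57081634e+00]), 'joint_vel': array([-3.74771271e-04, -1.40044006e-03,  4.12614324e-05, -9.96217824e-04,
        2.13467724e-03, -6.22272825e-04]), 'tau': array([-2.11359463e-05, -3.72314501e+01,  2.52409297e+01,  1.68991339e-02,
        3.41892360e-05,  4.75071928e-06]), 'eef_pos': array([ 0.18604192, -0.46334052,  0.19451308]), 'tool_rot': array([-0.69412255, -0.13489302,  0.69440004, -0.13344038]), 'ft_force': array([0.74068812, 0.52351288, 0.161139  ]), 'ft_torque': array([ 0.01787034, -0.02775615,  0.00519868]), 'grip_width': 0.08505873708168116}
top [ 0.44406877 -0.05482396  1.04893101] [ 0.12909731  0.02274457 -0.99141237]
scene [1.0313982  0.14993614 0.84357081] [-0.51185746 -0.20048995 -0.8353665 ]
```

View pics/top0.png

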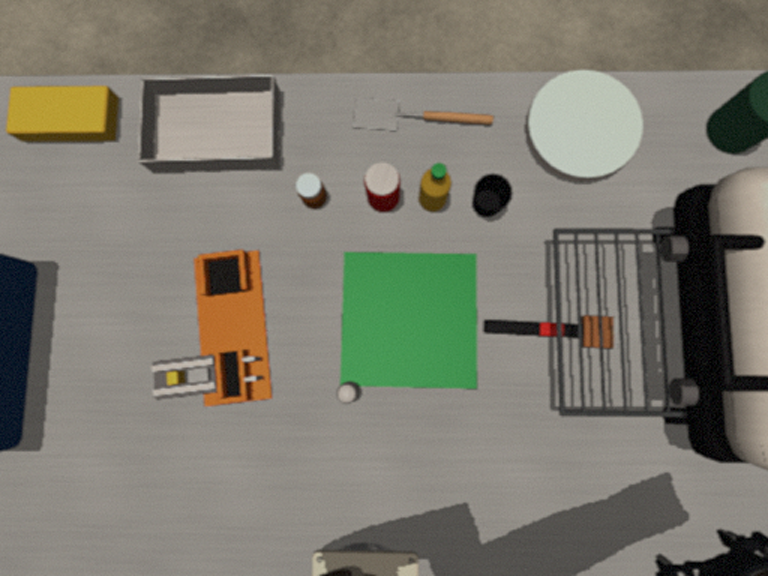

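View pics/scene0.png

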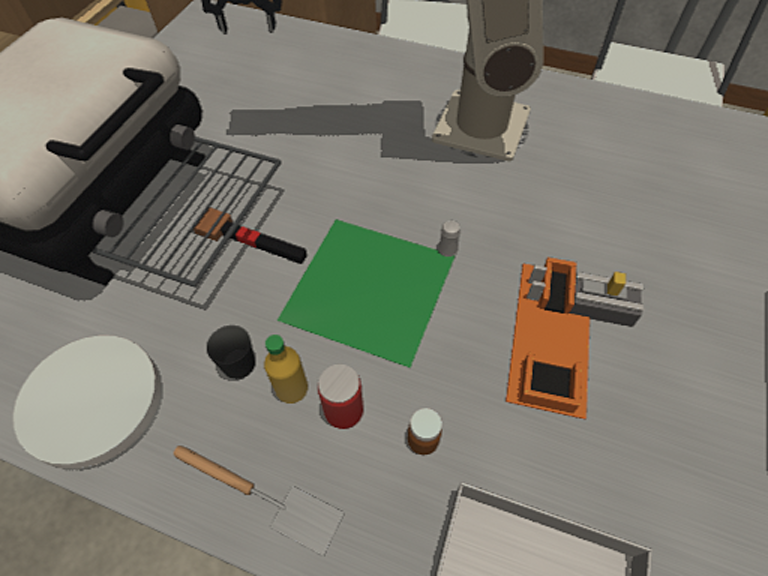

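The top view has +x up and +y left. The scraper's handle points to +y from under the shelf, and the cradle's pocket is at the far (+x) end. Next I'll enlarge both areas.

```bash
python3 - <<'E'
from h import *
import pickle
c=pickle.load(open("top0.pkl","rb"))
save(c,"t_scr.png",(315,190,425,260),7)
save(c,"t_cra.png",(95,160,190,275),6)
E
```

```text
(no output)
```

View pics/t_scr.png

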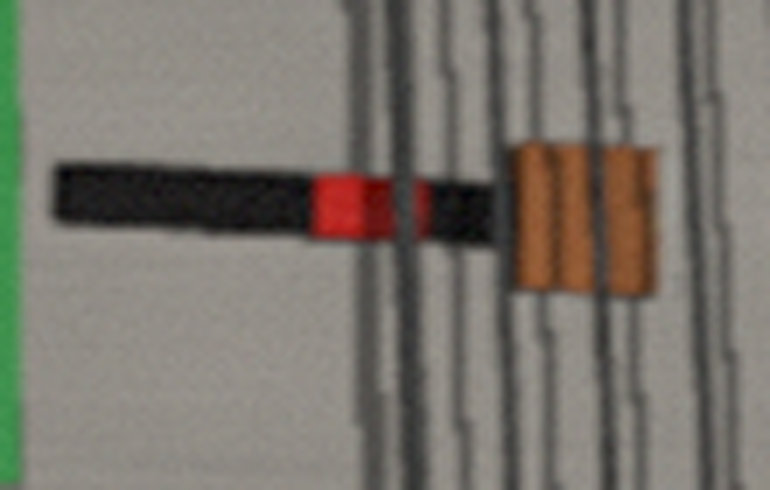

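View pics/t_cra.png

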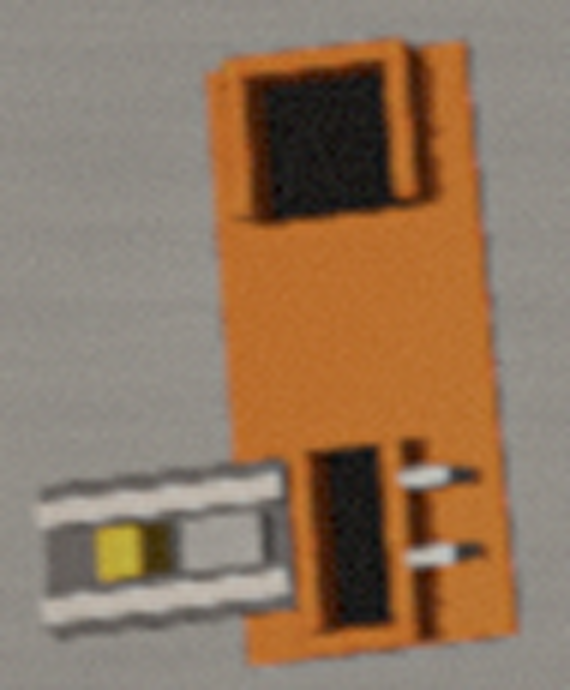

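The crops show the bar end at (56,194) and the head's far edge at (656,220). The cradle plate corners are (207,72), (468,42), (518,632) and (248,663).

```bash
python3 - <<'E'
from h import *
import pickle
c=pickle.load(open("top0.pkl","rb"))
C=lambda u,v,z,s,ox,oy:at(c,(u+.5)/s+ox-.5,(v+.5)/s+oy-.5,z)
P=[C(u,v,.006,6,95,160) for u,v in((207,72),(468,42),(518,632),(248,663))]
for p in P:print(p)
P=np.array(P);ctr=P.mean(0);
ax=(P[0]+P[1]-P[2]-P[3]);ay=P[0]+P[3]-P[1]-P[2]
print("cradle",ctr,np.linalg.norm(ax)/2,np.linalg.norm(ay)/2,np.degrees(np.arctan2(ax[1],ax[0])),np.degrees(np.arctan2(-ay[0],ay[1])))
# pocket & channel top outer z=.042
for u,v in((225,58),(402,40),(438,203)): print("pock",C(u,v,.042,6,95,160))
print("lock",C(119,552,.092,6,95,160))
for z in(0,.024):
  print("scr",z,C(56,194,z,7,315,190),C(314,207,z,7,315,190),C(431,210,z,7,315,190),C(656,220,z,7,315,190),C(515,218,z,7,315,190))
print("shelf edge",C(398,100,.09,7,315,190),C(412,450,.09,7,315,190))
f=lambda u,v,z:at(c,u/1.5,v/1.5,z)
for q in((343,253),(477,254),(477,388),(341,386)):print("mat",f(*q,0))
print("shaker",f(346,394,.074),"can",f(381,174,.115),"cup",f(492,187,.075),"sauce",f(438,172,.17),"jar",f(310,185,.08))
from scipy.spatial.transform import Rotation as R
print(R.from_quat(get_obs()["tool_rot"]).as_matrix())
E
```

```text
[0.63880454 0.34483963 0.006     ]
[0.65426361 0.2159878  0.006     ]
[0.36979867 0.1808801  0.006     ]
[0.35401005 0.30917103 0.006     ]
cradle [0.50421922 0.26271964 0.006     ] 0.28682118762768877 0.12951719368095702 7.087243121545344 6.928546448385745
pock [0.63888464 0.32277093 0.042     ]
pock [0.64787596 0.2382678  0.042     ]
pock [0.56987233 0.21779103 0.042     ]
lock [0.40850623 0.33885809 0.092     ]
scr 0 [ 0.5082312 -0.2230479  0.       ] [ 0.5036517  -0.32819832  0.        ] [ 0.50276818 -0.37568788  0.        ] [ 0.49935284 -0.46655534  0.        ] [ 0.49975004 -0.40960205  0.        ]
scr 0.024 [ 0.50676314 -0.21919886  0.024     ] [ 0.50228842 -0.3219434   0.024     ] [ 0.50142511 -0.36834637  0.024     ] [ 0.49808791 -0.45713474  0.024     ] [ 0.49847603 -0.40148457  0.024     ]
shelf edge [ 0.53898798 -0.33736616  0.09      ] [ 0.40914571 -0.33793203  0.09      ]
mat [0.64973721 0.05054253 0.        ]
mat [ 0.6486243  -0.21209281  0.        ]
mat [ 0.39089872 -0.2081528   0.        ]
mat [0.39203301 0.04965022 0.        ]
shaker [0.38189156 0.03316762 0.074     ] can [ 0.77094869 -0.02640571  0.115     ] cup [ 0.7598621  -0.23032615  0.075     ] sauce [ 0.75509788 -0.12365189  0.17      ] jar [0.76213202 0.10618633 0.08      ]
[[-7.00143934e-04  3.72574532e-01 -9.28002009e-01]
 [ 1.76856046e-03 -9.28000324e-01 -3.72575189e-01]
 [-9.99998191e-01 -1.90208392e-03 -9.18678642e-06]]
```

```bash
cat > plan.py <<'E'
import sys,json
from h import *
from scipy.spatial.transform import Rotation as R
# usage: plan.py x y z yawdeg nrows
def plan(x,y,z,yaw,fingers=None,n=None):
    o=get_obs(); M=R.from_quat(o["tool_rot"]).as_matrix(); p=o["eef_pos"]
    y0=np.degrees(np.arctan2(M[1,1],M[0,1])); dy=(yaw-y0+180)%360-180
    d=np.array([x,y,z])-p
    k=max(np.linalg.norm(d)/.036,abs(dy)/6.4); N=n or max(1,int(np.ceil(k)))
    rows=[]
    for i in range(N):
        a=np.radians(y0+dy*i/N); s=d/N
        yt=np.array([np.cos(a),np.sin(a),0]); xt=np.array([0,0,-1.]); zt=np.cross(xt,yt)
        r=dict(x=round(float(s@xt),4),y=round(float(s@yt),4),z=round(float(s@zt),4),roll=round(float(-np.radians(dy/N)),4))
        if fingers is not None:r["fingers"]=fingers
        rows.append(r)
    print("pos",p.round(4),"yaw",round(y0,2),"tilt x axis",M[:,0].round(4),"N",N)
    print(json.dumps(rows))
if __name__=="__main__":
    a=[float(v) for v in sys.argv[1:]]
    plan(*a[:4],fingers=a[4] if len(a)>4 else None,n=int(a[5]) if len(a)>5 else None)
E
python3 plan.py .506 -.240 .16 -2 1
```

```text
pos [ 0.1861 -0.4634  0.1946] yaw -68.13 tilt x axis [-7.0e-04  1.8e-03 -1.0e+00] N 11
[{"x": 0.0031, "y": -0.008, "z": -0.0346, "roll": -0.1049, "fingers": 1.0}, {"x": 0.0031, "y": -0.0043, "z": -0.0352, "roll": -0.1049, "fingers": 1.0}, {"x": 0.0031, "y": -0.0006, "z": -0.0355, "roll": -0.1049, "fingers": 1.0}, {"x": 0.0031, "y": 0.0031, "z": -0.0353, "roll": -0.1049, "fingers": 1.0}, {"x": 0.0031, "y": 0.0068, "z": -0.0348, "roll": -0.1049, "fingers": 1.0}, {"x": 0.0031, "y": 0.0104, "z": -0.0339, "roll": -0.1049, "fingers": 1.0}, {"x": 0.0031, "y": 0.0139, "z": -0.0327, "roll": -0.1049, "fingers": 1.0}, {"x": 0.0031, "y": 0.0172, "z": -0.031, "roll": -0.1049, "fingers": 1.0}, {"x": 0.0031, "y": 0.0204, "z": -0.029, "roll": -0.1049, "fingers": 1.0}, {"x": 0.0031, "y": 0.0233, "z": -0.0268, "roll": -0.1049, "fingers": 1.0}, {"x": 0.0031, "y": 0.026, "z": -0.0242, "roll": -0.1049, "fingers": 1.0}]
```

Emit:
{"fn": "arm_command", "kwargs": {"motion": [{"x": 0.003,"y": -0.008,"z": -0.0346,"roll": -0.105,"fingers": 1},{"x": 0.003,"y": -0.0043,"z": -0.0352,"roll": -0.105,"fingers": 1},{"x": 0.003,"y": -0.0006,"z": -0.0355,"roll": -0.105,"fingers": 1},{"x": 0.003,"y": 0.003,"z": -0.0353,"roll": -0.105,"fingers": 1},{"x": 0.003,"y": 0.007,"z": -0.0348,"roll": -0.105,"fingers": 1},{"x": 0.003,"y": 0.0104,"z": -0.034,"roll": -0.105,"fingers": 1},{"x": 0.003,"y": 0.014,"z": -0.0327,"roll": -0.105,"fingers": 1},{"x": 0.003,"y": 0.017,"z": -0.031,"roll": -0.105,"fingers": 1},{"x": 0.003,"y": 0.0204,"z": -0.029,"roll": -0.105,"fingers": 1},{"x": 0.003,"y": 0.0233,"z": -0.0268,"roll": -0.105,"fingers": 1},{"x": 0.003,"y": 0.026,"z": -0.0242,"roll": -0.105,"fingers": 1}]}}

```text
clock: 1.02
eef_pos: [0.5072, -0.2283, 0.1547]
tool_rot: [0.498, 0.504, -0.5, 0.498]
ft_force: [-0.1, -0.9, -0.1]
grip_width: 0.0852
```

```bash
python3 plan.py .506 -.240 .06 -2 1
```

```text
pos [ 0.5072 -0.2283  0.1547] yaw 0.22 tilt x axis [-0.0091  0.0044 -0.9999] N 3
[{"x": 0.0316, "y": -0.0004, "z": 0.0039, "roll": 0.0129, "fingers": 1.0}, {"x": 0.0316, "y": -0.0004, "z": 0.0039, "roll": 0.0129, "fingers": 1.0}, {"x": 0.0316, "y": -0.0003, "z": 0.0039, "roll": 0.0129, "fingers": 1.0}]
```

Emit:
{"fn": "arm_command", "kwargs": {"motion": [{"x": 0.03,"z": 0.004,"roll": 0.013,"fingers": 1},{"x": 0.03,"z": 0.004,"roll": 0.013,"fingers": 1},{"x": 0.03,"z": 0.003,"roll": 0.013,"fingers": 1},{"x": 0.005,"fingers": 1},{"fingers": 1}]}}

```text
schema error: expected keys x, y, z, roll, fingers
```

```bash
python3 plan.py .506 -.240 .005 -2 1; python3 - <<'E'
from h import *
c=camera("top");save(c,"t1.png",(270,160,425,280),5)
E
```

```text
pos [ 0.5072 -0.2283  0.1547] yaw 0.22 tilt x axis [-0.0091  0.0044 -0.9999] N 5
[{"x": 0.0299, "y": -0.0003, "z": 0.0023, "roll": 0.0077, "fingers": 1.0}, {"x": 0.0299, "y": -0.0002, "z": 0.0023, "roll": 0.0077, "fingers": 1.0}, {"x": 0.0299, "y": -0.0002, "z": 0.0023, "roll": 0.0077, "fingers": 1.0}, {"x": 0.0299, "y": -0.0002, "z": 0.0024, "roll": 0.0077, "fingers": 1.0}, {"x": 0.0299, "y": -0.0002, "z": 0.0024, "roll": 0.0077, "fingers": 1.0}]
```

View pics/t1.png

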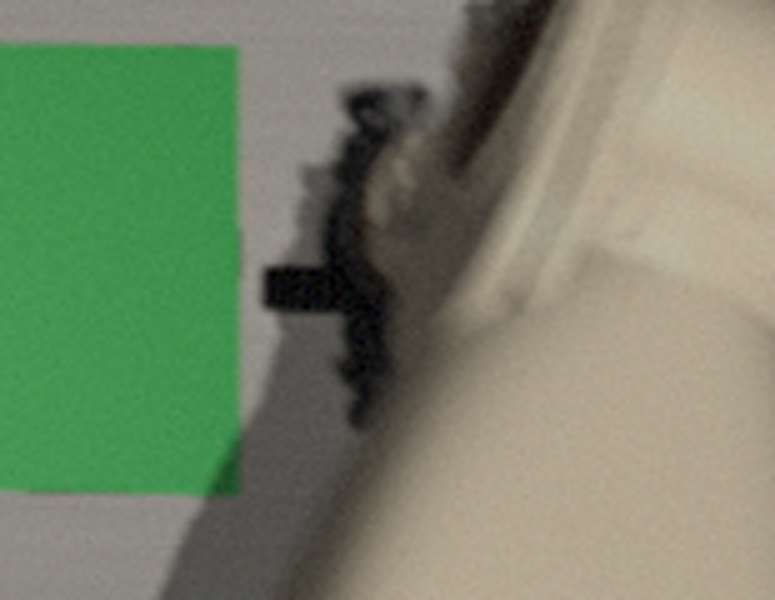

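The call was refused because every row needs all the keys. In the picture the gripper straddles the bar, with the bar end visible at crop (265,288), so I'm going down.

Emit:
{"fn": "arm_command", "kwargs": {"motion": [{"x": 0.03,"y": 0,"z": 0.004,"roll": 0.013,"fingers": 1},{"x": 0.03,"y": 0,"z": 0.004,"roll": 0.013,"fingers": 1},{"x": 0.03,"y": 0,"z": 0.003,"roll": 0.013,"fingers": 1},{"x": 0.005,"y": 0,"z": 0,"roll": 0,"fingers": 1},{"x": 0,"y": 0,"z": 0,"roll": 0,"fingers": 1}]}}

```text
clock: 1.48
eef_pos: [0.5163, -0.2296, 0.0544]
tool_rot: [0.505, 0.499, -0.503, 0.493]
ft_force: [-0.0, -0.3, 1.0]
grip_width: 0.0854
```

```bash
python3 plan.py .506 -.240 .005 -2 1
```

```text
pos [ 0.5163 -0.2296  0.0544] yaw -0.96 tilt x axis [-0.0045  0.0082 -1.    ] N 2
[{"x": 0.0247, "y": -0.0051, "z": 0.0053, "roll": 0.009, "fingers": 1.0}, {"x": 0.0247, "y": -0.005, "z": 0.0053, "roll": 0.009, "fingers": 1.0}]
```

Emit:
{"fn": "arm_command", "kwargs": {"motion": [{"x": 0.016,"y": -0.005,"z": 0.005,"roll": 0.01,"fingers": 1},{"x": 0.016,"y": -0.005,"z": 0.005,"roll": 0.01,"fingers": 1},{"x": 0.01,"y": 0,"z": 0,"roll": 0,"fingers": 1},{"x": 0,"y": 0,"z": 0,"roll": 0,"fingers": 1}]}}

```text
clock: 1.82
eef_pos: [0.5073, -0.2405, 0.0154]
tool_rot: [0.511, 0.492, -0.508, 0.488]
ft_force: [0.1, -0.1, 0.1]
grip_width: 0.0853
```

```bash
python3 plan.py .506 -.240 .005 -2 1
```

```text
pos [ 0.5073 -0.2405  0.0154] yaw -2.19 tilt x axis [-7.0e-04  6.9e-03 -1.0e+00] N 1
[{"x": 0.0104, "y": -0.0014, "z": -0.0005, "roll": -0.0032, "fingers": 1.0}]
```

Good; go down the last 10 mm and close.

Emit:
{"fn": "arm_command", "kwargs": {"motion": [{"x": 0.006,"y": -0.001,"z": 0,"roll": 0,"fingers": 1},{"x": 0.005,"y": 0,"z": 0,"roll": 0,"fingers": 1},{"x": 0,"y": 0,"z": 0,"roll": 0,"fingers": 0},{"x": 0,"y": 0,"z": 0,"roll": 0,"fingers": 0},{"x": 0,"y": 0,"z": 0,"roll": 0,"fingers": 0},{"x": 0,"y": 0,"z": 0,"roll": 0,"fingers": 0},{"x": 0,"y": 0,"z": 0,"roll": 0,"fingers": 0},{"x": 0,"y": 0,"z": 0,"roll": 0,"fingers": 0},{"x": 0,"y": 0,"z": 0,"roll": 0,"fingers": 0}]}}

```text
clock: 2.57
eef_pos: [0.5113, -0.2418, 0.01]
tool_rot: [0.512, 0.489, -0.506, 0.492]
ft_force: [-0.8, 0.7, 0.1]
grip_width: 0.0003
```

```bash
python3 plan.py .506 .02 .008 -2 0
```

```text
pos [ 0.5113 -0.2418  0.01  ] yaw -2.11 tilt x axis [ 0.0089  0.0029 -1.    ] N 8
[{"x": 0.0003, "y": -0.0019, "z": -0.0327, "roll": -0.0002, "fingers": 0.0}, {"x": 0.0003, "y": -0.0019, "z": -0.0327, "roll": -0.0002, "fingers": 0.0}, {"x": 0.0003, "y": -0.0019, "z": -0.0327, "roll": -0.0002, "fingers": 0.0}, {"x": 0.0003, "y": -0.0018, "z": -0.0327, "roll": -0.0002, "fingers": 0.0}, {"x": 0.0003, "y": -0.0018, "z": -0.0327, "roll": -0.0002, "fingers": 0.0}, {"x": 0.0003, "y": -0.0018, "z": -0.0327, "roll": -0.0002, "fingers": 0.0}, {"x": 0.0003, "y": -0.0018, "z": -0.0327, "roll": -0.0002, "fingers": 0.0}, {"x": 0.0003, "y": -0.0018, "z": -0.0327, "roll": -0.0002, "fingers": 0.0}]
```

The fingers shut on nothing, so I'll look.

```bash
python3 - <<'E'
from h import *
c=camera("top");save(c,"t2.png",(270,160,425,280),5)
c=camera("scene");save(c,"s2.png",(80,80,280,230),4)
print(proj(c,get_obs()["eef_pos"]))
E
```

```text
[[196.22395353 170.31610274]]
```

View pics/t2.png

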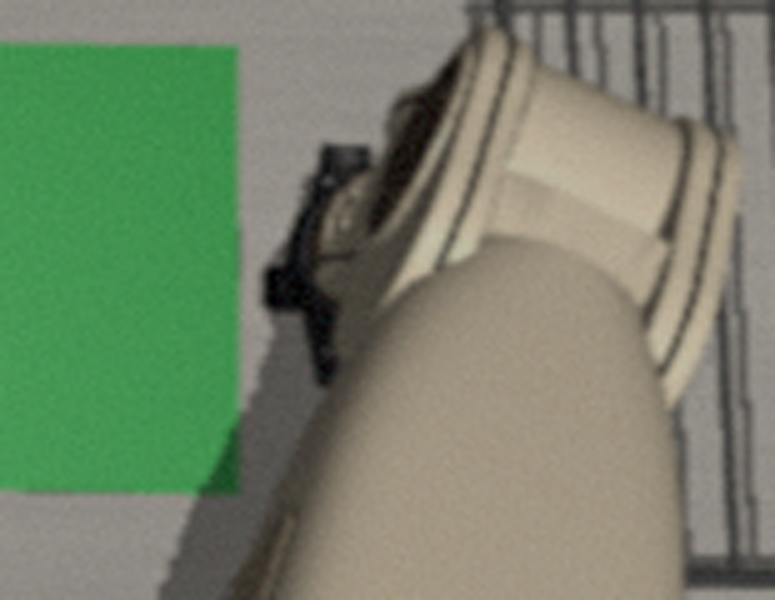

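View pics/s2.png

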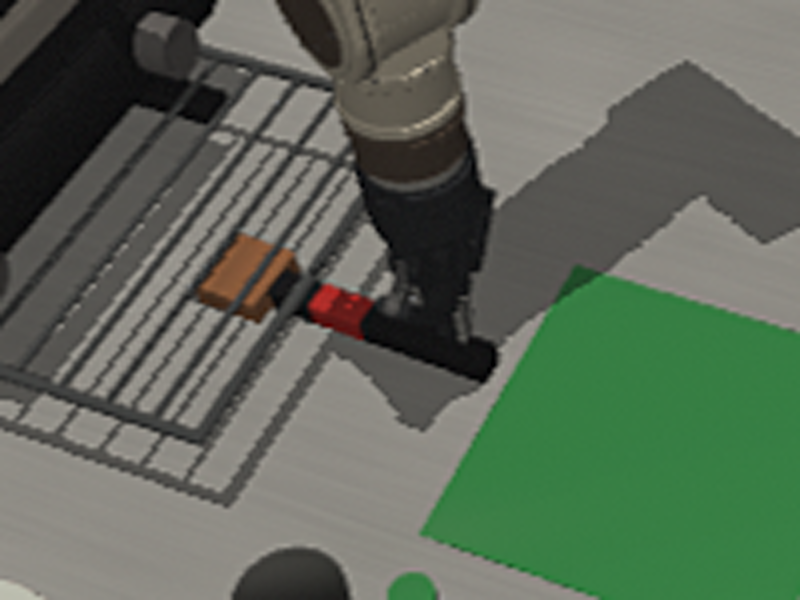

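```bash
python3 - <<'E'
from h import *
print(get_obs())
c=camera("scene");save(c,"s3.png",(160,110,215,180),10)
E
```

```text
{'clock': 2.6667, 'joint_pos': array([-0.4457101 ,  0.50719262, -0.11355493,  0.94334001,  0.00640337,
        1.16194909]), 'joint_vel': array([-1.53818362e-03,  4.91969025e-04,  3.60532550e-05,  3.74344765e-04,
       -1.09981552e-04, -1.90655297e-04]), 'tau': array([ 1.43877228e-02, -4.57760632e+01,  2.14050508e+01, -4.52187611e-02,
        2.22035061e-02,  2.45265269e-06]), 'eef_pos': array([ 0.51128152, -0.24186897,  0.00996843]), 'tool_rot': array([ 0.51207119,  0.48927219, -0.50616786,  0.49212795]), 'ft_force': array([-0.25399722, -0.38569952, -0.83151143]), 'ft_torque': array([-0.01788306,  0.04618123,  0.00453391]), 'grip_width': 0.0001827737979922087}
```

View pics/s3.png

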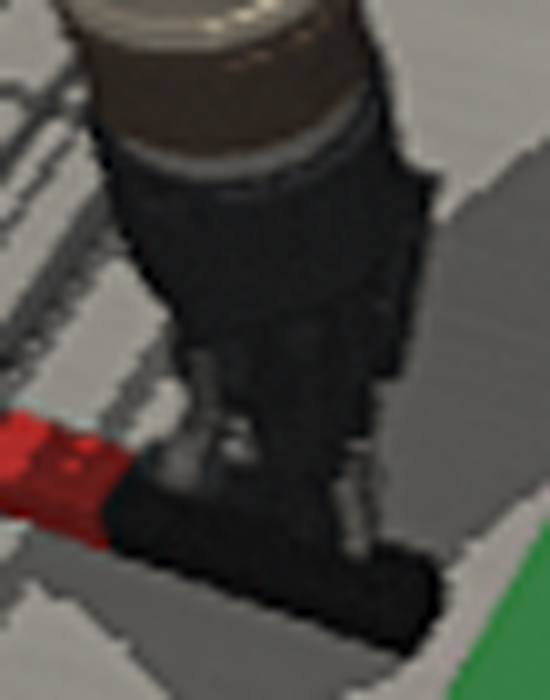

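The reading says shut, but the bar hasn't shifted and the tip position would lie inside the bar. A small pull along +y will settle it.

Emit:
{"fn": "arm_command", "kwargs": {"motion": [{"x": 0,"y": 0,"z": -0.01,"roll": 0,"fingers": 0},{"x": 0,"y": 0,"z": -0.01,"roll": 0,"fingers": 0},{"x": 0,"y": 0,"z": -0.01,"roll": 0,"fingers": 0},{"x": 0,"y": 0,"z": 0,"roll": 0,"fingers": 0}]}}

```text
clock: 3.05
eef_pos: [0.5119, -0.2089, 0.0097]
tool_rot: [0.512, 0.489, -0.506, 0.491]
ft_force: [0.1, 0.3, -0.8]
grip_width: 0.0004
```

```bash
python3 - <<'E'
from h import *
c=camera("scene");save(c,"s4.png",(130,100,230,190),8)
c=camera("top");save(c,"t4.png",(270,160,425,280),5)
E
```

```text
(no output)
```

View pics/s4.png

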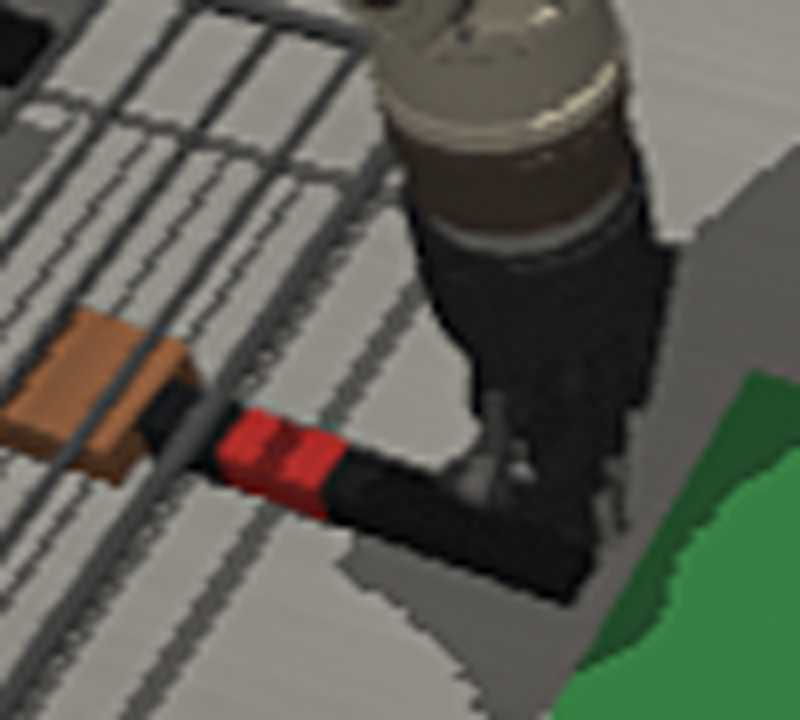

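View pics/t4.png

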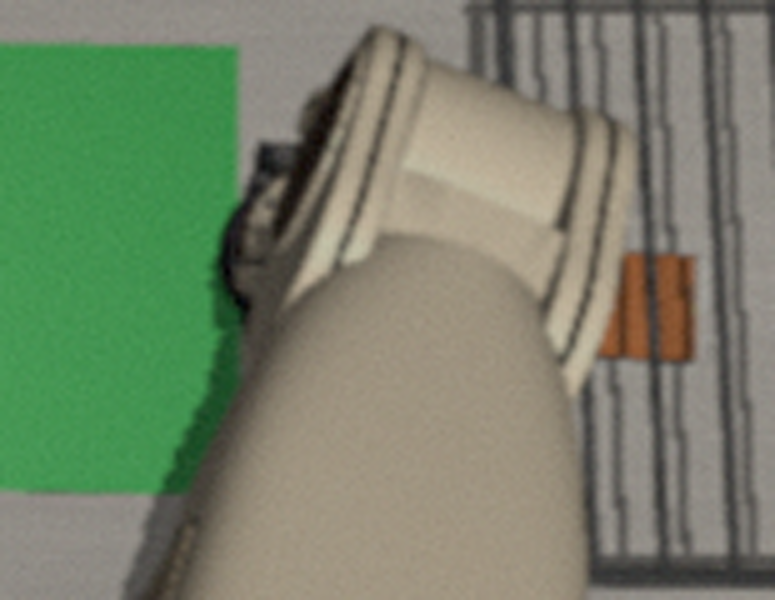

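```bash
python3 - <<'E'
from h import *
c=camera("scene");o=get_obs();p=o["eef_pos"]
save(c,"s5.png",(130,100,230,190),8)
from scipy.spatial.transform import Rotation as R
M=R.from_quat(o["tool_rot"]).as_matrix()
for b in(0,.019,.073,.1,.15):
  print(b,(proj(c,p-M[:,0]*b)-[130,100])*8)
for y in(-1,1):
  print("wrist",(proj(c,p-M[:,0]*.073+y*M[:,1]*.0425+M[:,2]*.038)-[130,100])*8,(proj(c,p-M[:,0]*.073+y*M[:,1]*.0425-M[:,2]*.038)-[130,100])*8)
c=camera("top")
for b in(0,.073): print((proj(c,p-M[:,0]*b)-[270,160])*5)
E
```

```text
0 [[604.63564648 588.72858442]]
0.019 [[598.1196059  557.00437649]]
0.073 [[578.44707598 461.22605491]]
0.1 [[567.91512327 409.94984604]]
0.15 [[547.04033496 308.31817003]]
wrist [[539.86459725 343.14199982]] [[732.28257537 406.83757275]]
wrist [[420.47084176 517.07849228]] [[619.49710797 586.8622089 ]]
[[244.23970364 277.98448009]]
[[265.21303991 270.32083668]]
```

```bash
python3 - <<'E'
from h import *
import pickle
s=pickle.load(open("scene0.pkl","rb"))
for q in((337,220),(454,257),(411,366),(279,320)): print("mat",at(s,q[0]/1.5,q[1]/1.5,0))
# predicted bar box in scene
e=np.array([.507,-.221]);d=np.array([-.036,-1]);n=np.array([1,-.036])
P=[[*(e+d*l+n*w),z] for l in(0,.1,.15) for w in(-.013,.013) for z in(0,.024)]
print(((proj(s,P)-[130,100])*8).round())
E
```

```text
mat [ 3.90945776e-01 -2.04129250e-01 -1.11022302e-16]
mat [0.39741021 0.05062285 0.        ]
mat [0.6491746  0.04888955 0.        ]
mat [ 0.64796148 -0.20757796  0.        ]
[[606. 560.]
 [598. 520.]
 [573. 612.]
 [564. 573.]
 [372. 479.]
 [359. 438.]
 [337. 529.]
 [324. 489.]
 [258. 439.]
 [244. 399.]
 [222. 489.]
 [207. 448.]]
```

Emit:
{"fn": "arm_command", "kwargs": {"motion": [{"x": -0.02,"y": 0,"z": -0.02,"roll": 0,"fingers": 0},{"x": -0.03,"y": 0,"z": -0.02,"roll": 0,"fingers": 0},{"x": -0.02,"y": 0,"z": -0.02,"roll": 0,"fingers": 0},{"x": 0,"y": 0,"z": 0,"roll": 0,"fingers": 0}]}}

```text
clock: 3.58
eef_pos: [0.5128, -0.1515, 0.0804]
tool_rot: [0.513, 0.488, -0.509, 0.489]
ft_force: [0.5, -0.6, 0.4]
grip_width: 0.0001
```

```bash
python3 - <<'E'
from h import *
from scipy.spatial.transform import Rotation as R
c=camera("scene");o=get_obs();p=o["eef_pos"];save(c,"s6.png",(130,70,230,160),8)
M=R.from_quat(o["tool_rot"]).as_matrix();print(p,o["grip_width"])
for b in(0,.019,.073): print(b,(proj(c,p-M[:,0]*b)-[130,70])*8)
E
```

```text
[ 0.51230342 -0.15281772  0.07895746] 9.351756221609291e-05
0 [[733.87231817 756.82246676]]
0.019 [[728.91012065 721.79414625]]
0.073 [[713.85791903 615.54014488]]
```

View pics/s6.png

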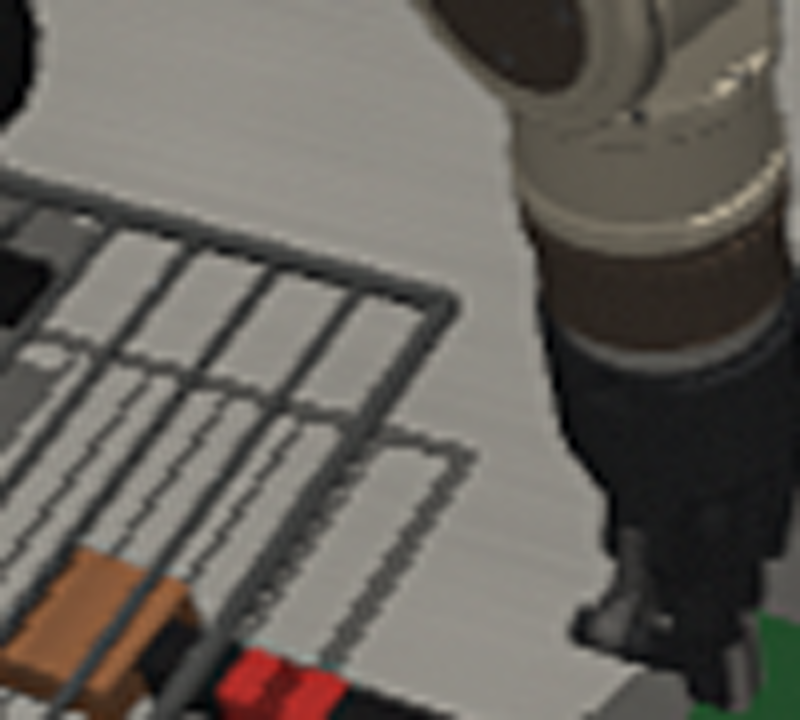

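```bash
python3 - <<'E'
from h import *
c=camera("scene");p=get_obs()["eef_pos"];save(c,"s7.png",(180,120,260,190),10);print((proj(c,p)-[180,120])*10)
c=camera("top");save(c,"t7.png",(250,150,400,270),5);print((proj(c,p)-[250,150])*5)
E
```

```text
[[417.57870204 446.04793385]]
[[254.98049605 321.13459061]]
```

View pics/s7.png

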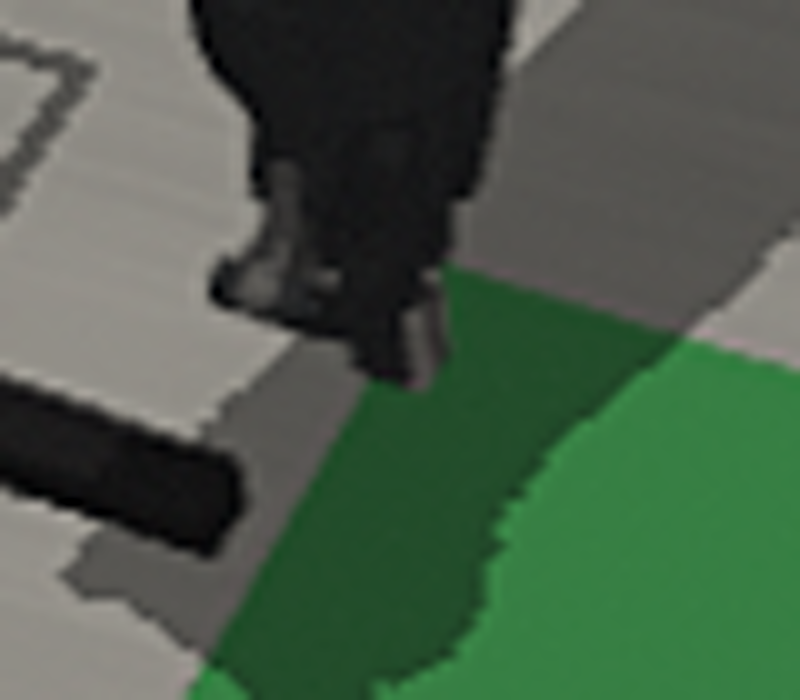

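View pics/t7.png

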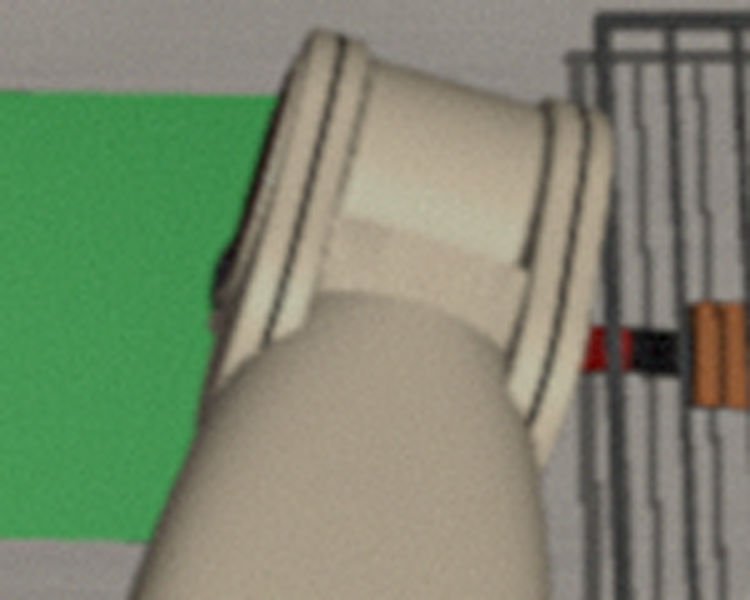

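The scene view shows the visible tip at crop (430,388), but the reported TCP projects to (418,446). The real fingertips look about 20 mm higher than reported, which would explain shutting above the bar. I'll check this open and shut in clear space.

```bash
cat > wf.py <<'E'
from h import *
import sys
from scipy.spatial.transform import Rotation as R
def pic(name,half=45,s=8,cam="scene",draw=True):
    c=camera(cam);o=get_obs();p=o["eef_pos"];M=R.from_quat(o["tool_rot"]).as_matrix()
    q=proj(c,p)[0].astype(int)
    x0,y0=max(0,q[0]-half),max(0,q[1]-half)
    f=c["frame"][y0:y0+2*half,x0:x0+2*half,::-1]
    f=np.ascontiguousarray(cv2.resize(f,None,fx=s,fy=s,interpolation=cv2.INTER_CUBIC))
    T=lambda P:tuple(((proj(c,P)[0]-[x0,y0]+.5)*s).astype(int).tolist())
    g=f.copy()
    if draw:
        L=lambda a,b,col:cv2.line(g,T(p+M@np.array(a)),T(p+M@np.array(b)),col,1)
        for sy in(-1,1):
            for sz in(-1,1):
                L((-.073,sy*.0425,sz*.038),(-.12,sy*.0425,sz*.038),(0,255,255))
            L((-.073,sy*.0425,-.038),(-.073,sy*.0425,.038),(0,255,255));L((-.073,-.0425,sy*.038),(-.073,.0425,sy*.038),(0,255,255))
        L((0,0,0),(-.1,0,0),(0,0,255)); L((0,-.04,0),(0,.04,0),(255,0,255)); L((0,0,-.011),(0,0,.011),(255,255,0))
    cv2.imwrite("pics/"+name,np.hstack([f,g]) if s*half*4<=800 else g)
    if s*half*4>800: cv2.imwrite("pics/raw_"+name,f)
    print(p.round(4),o["grip_width"].__round__(4),x0,y0)
E
python3 plan.py .506 -.03 .15 -2 0
```

```text
pos [ 0.5103 -0.1536  0.0763] yaw -2.75 tilt x axis [-8.0e-04  3.3e-03 -1.0e+00] N 4
[{"x": -0.0184, "y": -0.0026, "z": -0.0308, "roll": -0.0033, "fingers": 0.0}, {"x": -0.0184, "y": -0.0025, "z": -0.0308, "roll": -0.0033, "fingers": 0.0}, {"x": -0.0184, "y": -0.0024, "z": -0.0308, "roll": -0.0033, "fingers": 0.0}, {"x": -0.0184, "y": -0.0023, "z": -0.0308, "roll": -0.0033, "fingers": 0.0}]
```

Emit:
{"fn": "arm_command", "kwargs": {"motion": [{"x": -0.02,"y": 0,"z": -0.03,"roll": 0,"fingers": 0},{"x": -0.03,"y": 0,"z": -0.03,"roll": 0,"fingers": 0},{"x": -0.02,"y": 0,"z": -0.03,"roll": 0,"fingers": 0},{"x": 0,"y": 0,"z": -0.03,"roll": 0,"fingers": 0},{"x": 0,"y": 0,"z": 0,"roll": 0,"fingers": 0}]}}

```text
clock: 4.15
eef_pos: [0.5124, -0.0362, 0.1406]
tool_rot: [-0.513, -0.489, 0.518, -0.479]
ft_force: [0.0, -0.1, -0.5]
grip_width: -0.0003
```

```bash
python3 -c "
from wf import *
pic('w1.png',38,10)
pic('w1t.png',38,10,'top')"
```

```text
[ 0.5125 -0.0383  0.1405] 0.0002 223 124
[ 0.5121 -0.0395  0.1401] -0.0005 220 173
```

View pics/w1.png

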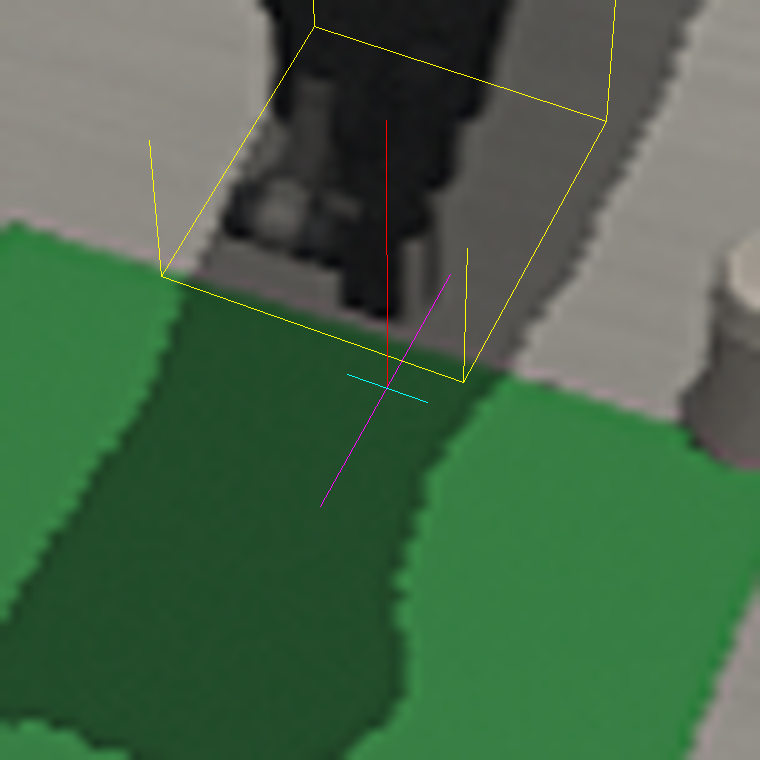

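View pics/w1t.png

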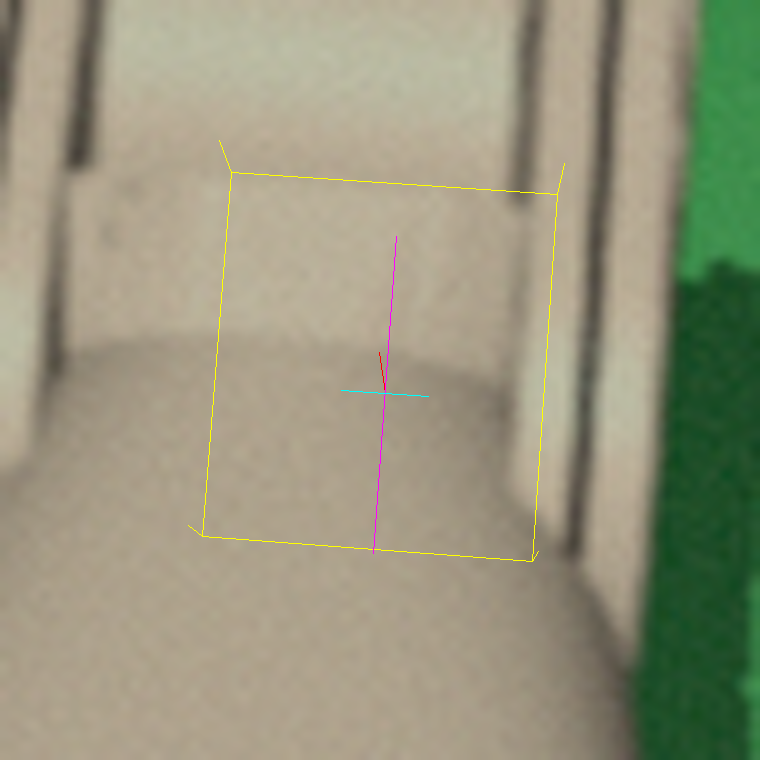

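Emit:
{"fn": "arm_command", "kwargs": {"motion": [{"x": 0,"y": 0,"z": 0,"roll": 0,"fingers": 1},{"x": 0,"y": 0,"z": 0,"roll": 0,"fingers": 1},{"x": 0,"y": 0,"z": 0,"roll": 0,"fingers": 1},{"x": 0,"y": 0,"z": 0,"roll": 0,"fingers": 1},{"x": 0,"y": 0,"z": 0,"roll": 0,"fingers": 1},{"x": 0,"y": 0,"z": 0,"roll": 0,"fingers": 1}]}}

```text
clock: 4.75
eef_pos: [0.5089, -0.0457, 0.1349]
tool_rot: [-0.512, -0.488, 0.524, -0.474]
ft_force: [-0.9, 0.2, 0.6]
grip_width: 0.0722
```

```bash
python3 -c "
from wf import *
pic('w2.png',38,10)
import pickle
c=pickle.load(open('top0.pkl','rb'))
for q in ([.5072,-.2283,.1547],[.5072+.05,-.2283,.17],[.5072-.05,-.2283,.17],[.5072,-.2283,.23]): print((proj(c,q)-[270,160])*5)
"
```

```text
[ 0.5089 -0.0457  0.1349] 0.0788 220 123
[[324.08639474 269.6714272 ]]
[[327.94729456 164.71942192]]
[[332.5350081  371.84573879]]
[[356.49233287 258.07733332]]
```

View pics/w2.png

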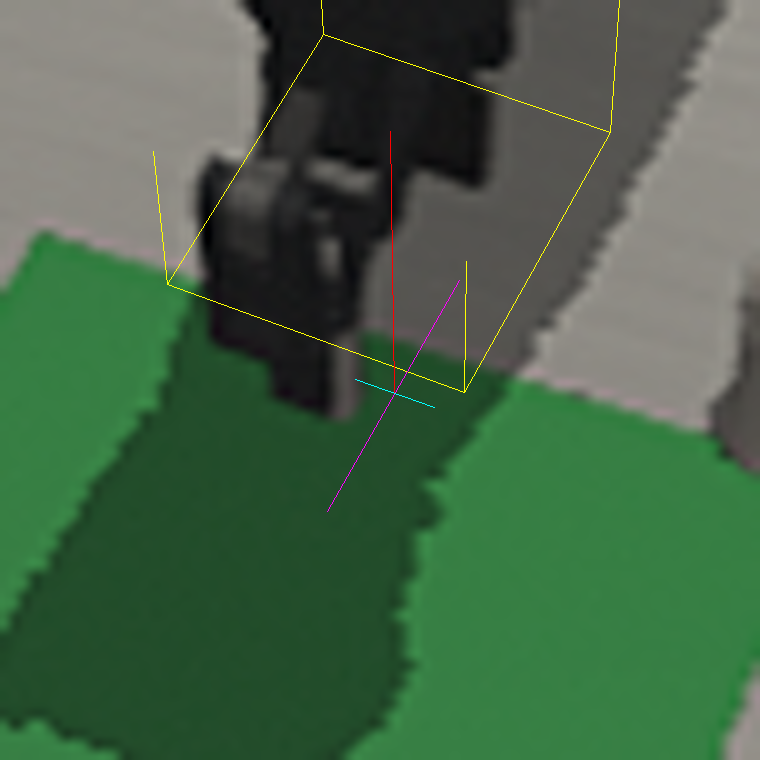

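The same offset of about (-2,-7) px shows with the fingers open and shut, and the top view agrees. That puts the real tips about 25 mm above the reported TCP. I'll probe the mat with shut fingers to calibrate this.

Emit:
{"fn": "arm_command", "kwargs": {"motion": [{"x": 0.03,"y": 0,"z": 0,"roll": 0,"fingers": 0},{"x": 0.03,"y": 0,"z": 0,"roll": 0,"fingers": 0},{"x": 0.03,"y": 0,"z": 0,"roll": 0,"fingers": 0},{"x": 0.015,"y": 0,"z": 0,"roll": 0,"fingers": 0},{"x": 0.005,"y": 0,"z": 0,"roll": 0,"fingers": 0},{"x": 0.003,"y": 0,"z": 0,"roll": 0,"fingers": 0}]}}

```text
clock: 5.3
eef_pos: [0.5104, -0.0468, 0.0213]
tool_rot: [-0.515, -0.485, 0.522, -0.477]
ft_force: [0.6, -0.5, -0.2]
grip_width: 0.0093
```

Emit:
{"fn": "arm_command", "kwargs": {"motion": [{"x": 0.003,"y": 0,"z": 0,"roll": 0,"fingers": 0},{"x": 0.003,"y": 0,"z": 0,"roll": 0,"fingers": 0}]}}

```text
clock: 5.47
eef_pos: [0.5111, -0.0469, 0.0159]
tool_rot: [-0.515, -0.484, 0.522, -0.477]
ft_force: [-0.1, 0.4, -0.2]
grip_width: -0.0003
```

Emit:
{"fn": "arm_command", "kwargs": {"motion": [{"x": 0.003,"y": 0,"z": 0,"roll": 0,"fingers": 0},{"x": 0.003,"y": 0,"z": 0,"roll": 0,"fingers": 0}]}}

```text
clock: 5.63
eef_pos: [0.513, -0.0471, 0.0113]
tool_rot: [-0.516, -0.483, 0.521, -0.478]
ft_force: [0.5, 0.3, 1.2]
grip_width: -0.0
```

Emit:
{"fn": "arm_command", "kwargs": {"motion": [{"x": 0.004,"y": 0,"z": 0,"roll": 0,"fingers": 0},{"x": 0.004,"y": 0,"z": 0,"roll": 0,"fingers": 0}]}}

```text
clock: 5.8
eef_pos: [0.5147, -0.0472, 0.0044]
tool_rot: [-0.517, -0.482, 0.52, -0.479]
ft_force: [0.2, -0.0, -0.6]
grip_width: 0.0001
```

Emit:
{"fn": "arm_command", "kwargs": {"motion": [{"x": 0.004,"y": 0,"z": 0,"roll": 0,"fingers": 0},{"x": 0.003,"y": 0,"z": 0,"roll": 0,"fingers": 0}]}}

```text
clock: 5.97
eef_pos: [0.5152, -0.0473, -0.0029]
tool_rot: [-0.517, -0.482, 0.52, -0.48]
ft_force: [0.3, 0.3, -0.6]
grip_width: -0.0002
```

```bash
python3 -c "
from wf import *
pic('w3.png',38,10);print(get_obs()['ft_force'])
"
```

```text
[ 0.5147 -0.0472 -0.0035] 0.0002 219 155
[-0.02039596  0.31567893  0.31871878]
```

View pics/w3.png

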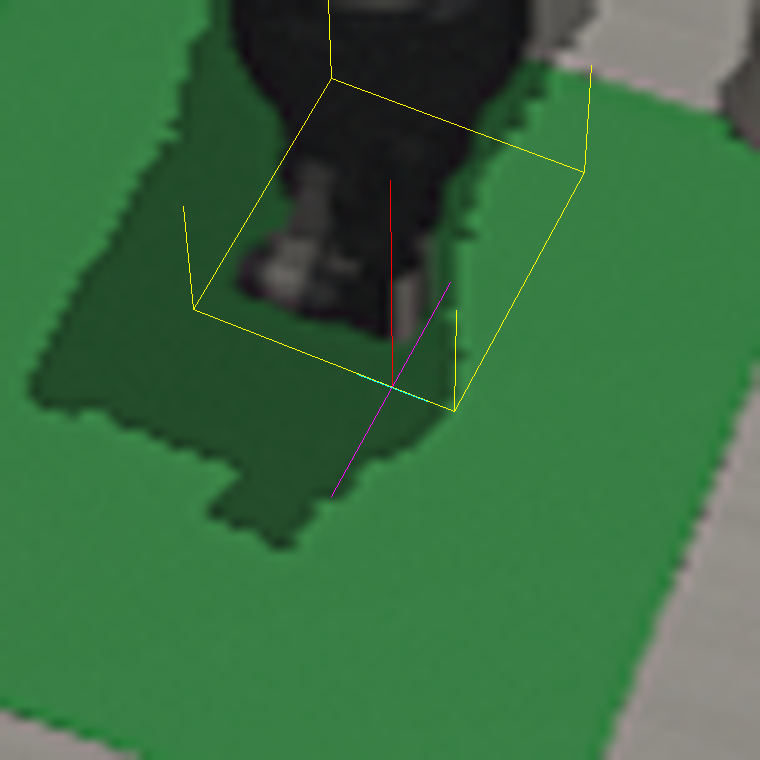

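No contact even at a reported z of -3.5 mm, so the reading is clearly biased. The picture still shows a gap: tip at (375,330), with its shadow well away at (280,545). I'll keep probing.

Emit:
{"fn": "arm_command", "kwargs": {"motion": [{"x": 0.005,"y": 0,"z": 0,"roll": 0,"fingers": 0},{"x": 0.003,"y": 0,"z": 0,"roll": 0,"fingers": 0}]}}

```text
clock: 6.18
eef_pos: [0.5149, -0.0473, -0.0118]
tool_rot: [-0.517, -0.482, 0.52, -0.479]
ft_force: [0.6, -0.4, -0.8]
grip_width: 0.0
```

Emit:
{"fn": "arm_command", "kwargs": {"motion": [{"x": 0.004,"y": 0,"z": 0,"roll": 0,"fingers": 0},{"x": 0.002,"y": 0,"z": 0,"roll": 0,"fingers": 0}]}}

```text
clock: 6.35
eef_pos: [0.5146, -0.0472, -0.0188]
tool_rot: [-0.517, -0.482, 0.52, -0.479]
ft_force: [-0.4, 0.4, -0.7]
grip_width: -0.0002
```

Emit:
{"fn": "arm_command", "kwargs": {"motion": [{"x": 0.003,"y": 0,"z": 0,"roll": 0,"fingers": 0},{"x": 0.002,"y": 0,"z": 0,"roll": 0,"fingers": 0}]}}

```text
clock: 6.52
eef_pos: [0.5144, -0.0472, -0.0246]
tool_rot: [-0.517, -0.482, 0.52, -0.479]
ft_force: [0.6, -0.7, 0.5]
grip_width: 0.0
```

Emit:
{"fn": "arm_command", "kwargs": {"motion": [{"x": 0.002,"y": 0,"z": 0,"roll": 0,"fingers": 0},{"x": 0.002,"y": 0,"z": 0,"roll": 0,"fingers": 0}]}}

```text
clock: 6.68
eef_pos: [0.5143, -0.0472, -0.0291]
tool_rot: [-0.517, -0.482, 0.52, -0.479]
ft_force: [-0.6, 0.1, 0.8]
grip_width: 0.0001
```

```bash
python3 -c "
from wf import *
pic('w4.png',38,10);print(get_obs()['ft_force'])
"
```

```text
[ 0.514  -0.0472 -0.0295] -0.0004 219 159
[-0.53736893  0.22843632 -0.24843527]
```

View pics/w4.png

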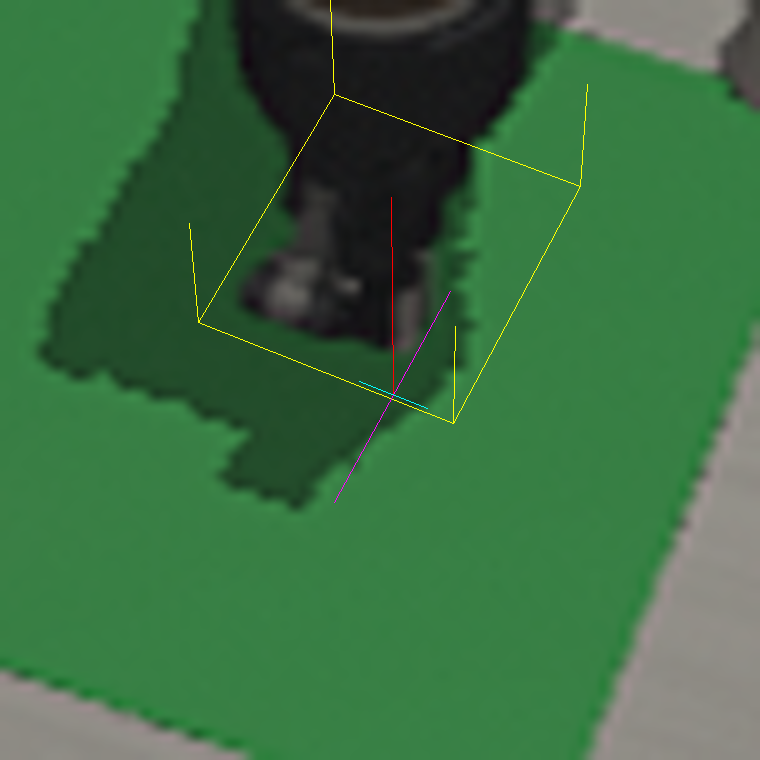

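Still no contact. The shadow gap (tip (400,345), shadow (300,505)) suggests the tip is much higher than thought. I can get the light direction from the shelf corner and its shadow, then triangulate the tip from tip and shadow.

```bash
python3 -c "
from wf import *
import pickle
s=pickle.load(open('scene0.pkl','rb'));save(s,'sh.png',(80,85,210,215),6)
c=camera('top');save(c,'t8.png',(180,130,400,290),3.5);p=get_obs()['eef_pos'];print((proj(c,p)-[180,130])*3.5)
"
```

```text
[[285.46511207 299.24264225]]
```

View pics/sh.png

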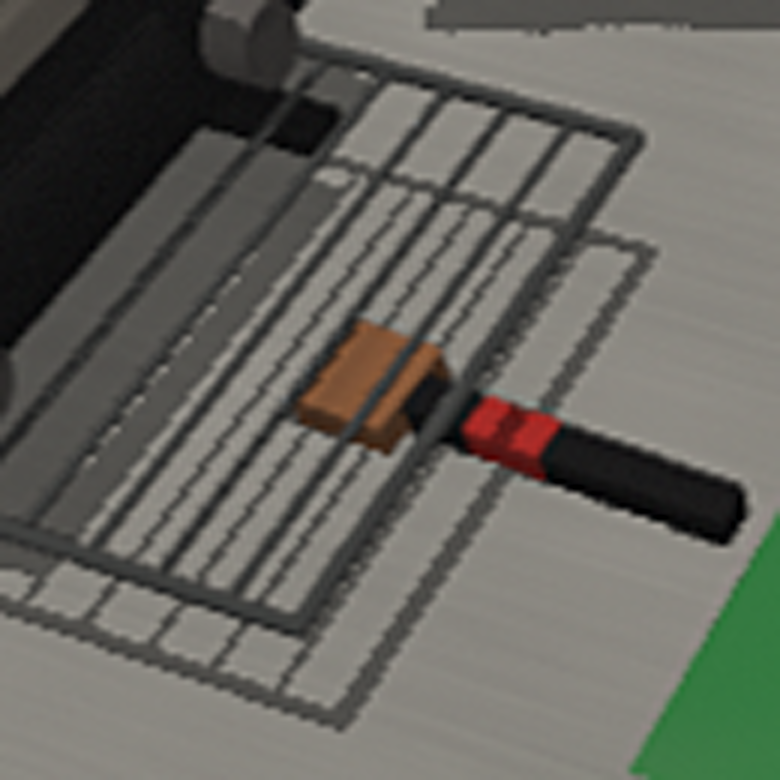

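View pics/t8.png

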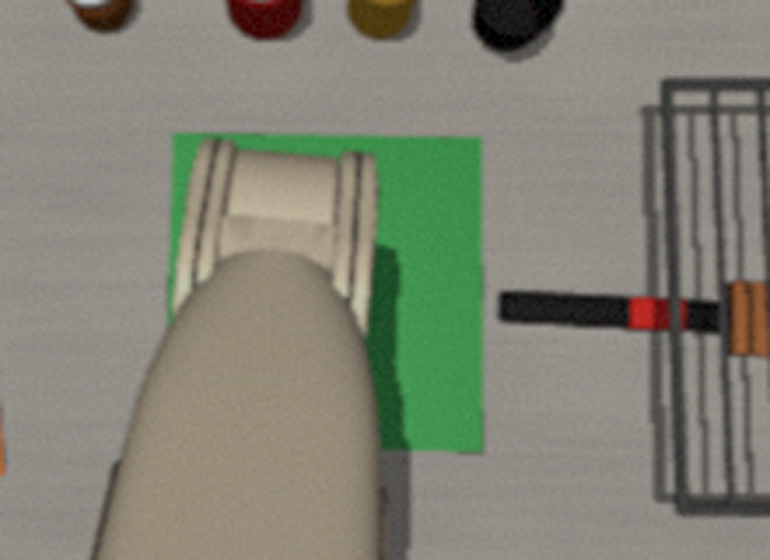

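```bash
python3 -c "
from wf import *
import pickle
s=pickle.load(open('scene0.pkl','rb'))
a=at(s,640/6+80,140/6+85,.085);b=at(s,655/6+80,250/6+85,0)
a2=at(s,305/6+80,625/6+85,.085);b2=at(s,345/6+80,722/6+85,0)
print(a,b,a2,b2); l=((b-a)/.085+(b2-a2)/.085)/2;print('light/unit z',l)
for q,sh,off in (((390,335),(285,548),(219,155)),((400,345),(300,505),(219,159))):
  o,d=ray(s,q[0]/10+off[0],q[1]/10+off[1]); S=at(s,sh[0]/10+off[0],sh[1]/10+off[1],0)
  # find k: o+k d = S - l*z
  A=np.c_[d,l];x,r,_,_=np.linalg.lstsq(A,S-o,rcond=None);print('tip',o+d*x[0],r)
"
```

```text
[ 0.35625623 -0.33808953  0.085     ] [ 3.53508827e-01 -3.46522979e-01 -1.11022302e-16] [ 0.67264086 -0.33843696  0.085     ] [ 0.67289942 -0.34639901  0.        ]
light/unit z [-0.01464023 -0.09644406 -1.        ]
tip [ 0.5751747  -0.0233589   0.11761826] [0.00036965]
tip [ 0.57250623 -0.02169347  0.09208359] [0.00039205]
```

The shadow match was poor (2 cm residual), so I'm discarding it. The tip moves in step with the reading and stays a constant 5–7 px off, so I'll keep probing in small steps.

Emit:
{"fn": "arm_command", "kwargs": {"motion": [{"x": 0.002,"y": 0,"z": 0,"roll": 0,"fingers": 0},{"x": 0.002,"y": 0,"z": 0,"roll": 0,"fingers": 0}]}}

```text
clock: 6.95
eef_pos: [0.5146, -0.0472, -0.033]
tool_rot: [-0.517, -0.482, 0.52, -0.479]
ft_force: [-0.1, -1.1, -0.1]
grip_width: -0.0001
```

Emit:
{"fn": "arm_command", "kwargs": {"motion": [{"x": 0.002,"y": 0,"z": 0,"roll": 0,"fingers": 0},{"x": 0.002,"y": 0,"z": 0,"roll": 0,"fingers": 0}]}}

```text
clock: 7.12
eef_pos: [0.515, -0.0473, -0.0359]
tool_rot: [-0.517, -0.482, 0.52, -0.48]
ft_force: [-7.7, 1.2, 27.2]
grip_width: 0.0002
```

Emit:
{"fn": "arm_command", "kwargs": {"motion": [{"x": 0.002,"y": 0,"z": 0,"roll": 0,"fingers": 0},{"x": 0.002,"y": 0,"z": 0,"roll": 0,"fingers": 0}]}}

```text
clock: 7.28
eef_pos: [0.515, -0.0473, -0.0359]
tool_rot: [-0.517, -0.482, 0.52, -0.48]
ft_force: [-6.0, -0.2, 16.7]
grip_width: -0.0001
```

```bash
python3 -c "
from wf import *
pic('w5.png',38,10);print(get_obs()['ft_force'],get_obs()['joint_pos'])
"
```

```text
[ 0.5149 -0.0473 -0.0359] 0.0001 219 161
[-6.53466752  0.53382275 16.56785947] [-9.11334302e-02  4.96518081e-01 -2.83238681e-01  7.95224888e-01
 -6.27474992e-04  1.55501109e+00]
```

View pics/w5.png

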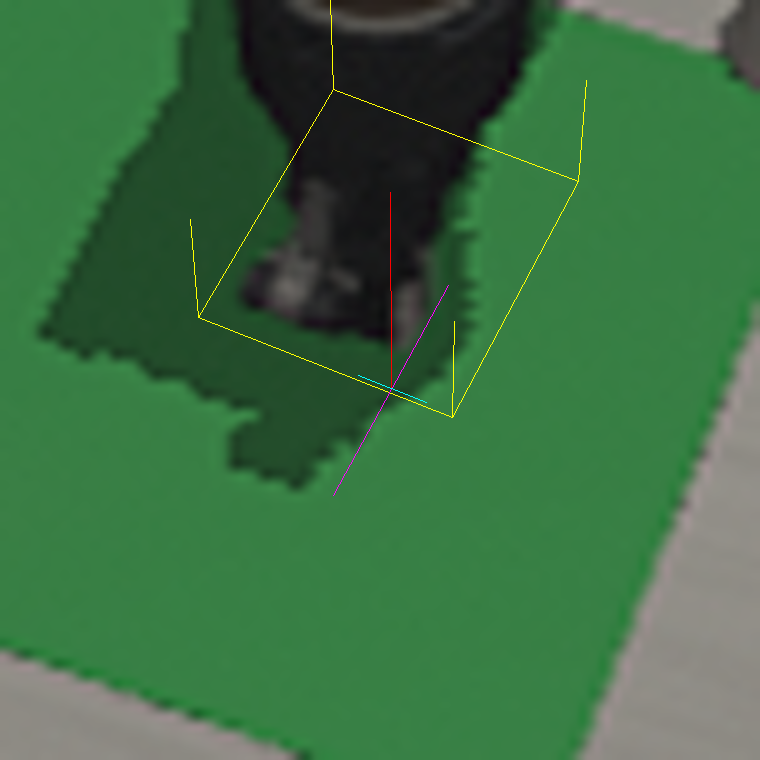

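Contact comes at a reported z of about -0.035. The tip is at (378,335) in this crop at z≈0, so I can get the horizontal bias too.

```bash
python3 -c "
from wf import *
c=camera('scene')
for q in ((378,335),(340,325),(415,345)): print(at(c,219+q[0]/10-.05,161+q[1]/10-.05,0))
save(c,'s9.png',(235,170,275,210),15)
"
```

```text
[ 5.21539943e-01 -4.75657931e-02 -1.11022302e-16]
[ 0.52218355 -0.05888001  0.        ]
[ 0.52099876 -0.03656119  0.        ]
```

View pics/s9.png

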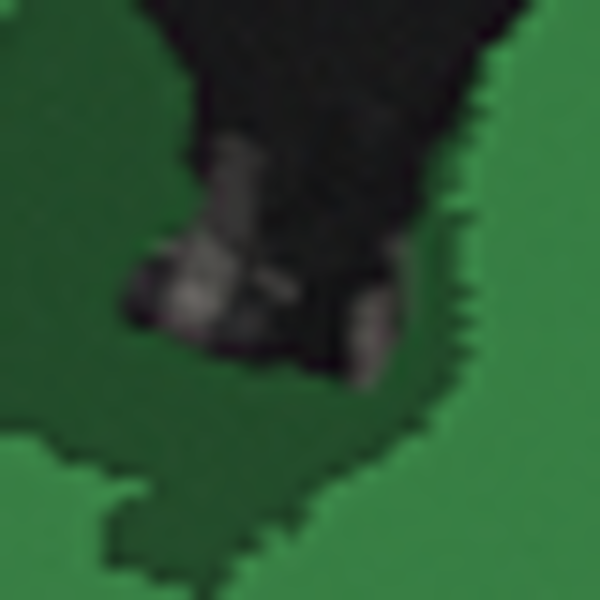

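The pad's width and xy position match the reading (22 mm wide, y -0.0476), so the bias is only in z: real z ≈ reported + 0.0345. I'm going back to the handle with that correction.

Emit:
{"fn": "arm_command", "kwargs": {"motion": [{"x": -0.03,"y": 0,"z": 0,"roll": 0,"fingers": 1},{"x": -0.03,"y": -0.002,"z": 0.01,"roll": -0.005,"fingers": 1},{"x": 0,"y": -0.002,"z": 0.03,"roll": -0.005,"fingers": 1},{"x": 0,"y": -0.002,"z": 0.03,"roll": -0.005,"fingers": 1},{"x": 0,"y": 0,"z": 0.03,"roll": -0.005,"fingers": 1},{"x": 0,"y": 0,"z": 0.03,"roll": -0.005,"fingers": 1},{"x": 0,"y": 0,"z": 0.03,"roll": 0,"fingers": 1},{"x": 0,"y": 0,"z": 0.015,"roll": 0,"fingers": 1},{"x": 0,"y": 0,"z": 0,"roll": 0,"fingers": 1}]}}

```text
clock: 8.13
eef_pos: [0.5008, -0.2282, 0.0293]
tool_rot: [-0.51, -0.488, 0.511, -0.491]
ft_force: [-0.1, -0.8, -0.2]
grip_width: 0.0853
```

```bash
python3 plan.py .506 -.240 -.0 -2 1
```

```text
pos [ 0.5008 -0.2282  0.0293] yaw -2.42 tilt x axis [ 0.0016 -0.0033 -1.    ] N 1
[{"x": 0.0293, "y": 0.0057, "z": 0.0116, "roll": -0.0073, "fingers": 1.0}]
```

Emit:
{"fn": "arm_command", "kwargs": {"motion": [{"x": 0.01,"y": 0.003,"z": 0.007,"roll": 0,"fingers": 1},{"x": 0.01,"y": 0.003,"z": 0.005,"roll": 0,"fingers": 1},{"x": 0.008,"y": 0,"z": 0,"roll": 0,"fingers": 1},{"x": 0,"y": 0,"z": 0,"roll": 0,"fingers": 1}]}}

```text
clock: 8.47
eef_pos: [0.5067, -0.2405, -0.0019]
tool_rot: [-0.51, -0.488, 0.511, -0.49]
ft_force: [-0.3, -0.3, 0.1]
grip_width: 0.0854
```

```bash
python3 plan.py .506 -.240 -.031 -2 1; python3 -c "
from wf import *
pic('w6.png',38,10)"
```

```text
pos [ 0.5067 -0.2405 -0.0019] yaw -2.43 tilt x axis [ 0.0016 -0.0022 -1.    ] N 1
[{"x": 0.0291, "y": -0.0007, "z": -0.0005, "roll": -0.0075, "fingers": 1.0}]
[ 0.5069 -0.2404 -0.0015] 0.0853 159 133
```

View pics/raw_w6.png

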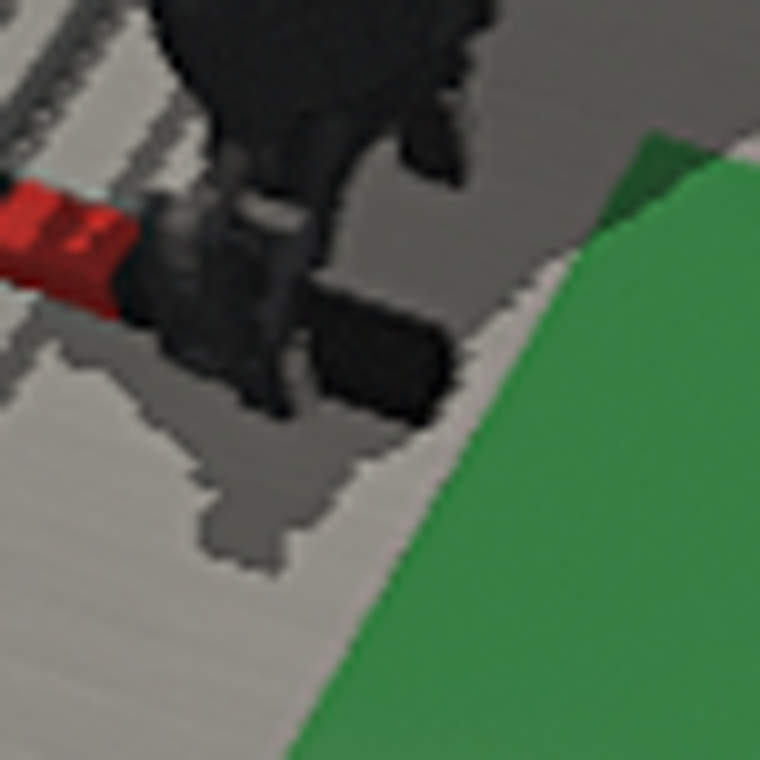

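The fingers straddle the bar, near tip at (280,410) and far at (440,180). Next is down 29 mm and close.

Emit:
{"fn": "arm_command", "kwargs": {"motion": [{"x": 0.012,"y": 0,"z": 0,"roll": 0,"fingers": 1},{"x": 0.012,"y": 0,"z": 0,"roll": 0,"fingers": 1},{"x": 0.004,"y": 0,"z": 0,"roll": 0,"fingers": 1},{"x": 0,"y": 0,"z": 0,"roll": 0,"fingers": 1}]}}

```text
clock: 8.85
eef_pos: [0.5074, -0.2366, -0.031]
tool_rot: [-0.509, -0.49, 0.509, -0.491]
ft_force: [0.3, -0.3, 0.3]
grip_width: 0.0856
```

Emit:
{"fn": "arm_command", "kwargs": {"motion": [{"x": 0,"y": 0,"z": 0,"roll": 0,"fingers": 0},{"x": 0,"y": 0,"z": 0,"roll": 0,"fingers": 0},{"x": 0,"y": 0,"z": 0,"roll": 0,"fingers": 0},{"x": 0,"y": 0,"z": 0,"roll": 0,"fingers": 0},{"x": 0,"y": 0,"z": 0,"roll": 0,"fingers": 0},{"x": 0,"y": 0,"z": 0,"roll": 0,"fingers": 0},{"x": 0,"y": 0,"z": 0,"roll": 0,"fingers": 0}]}}

```text
clock: 9.43
eef_pos: [0.5093, -0.2357, -0.0281]
tool_rot: [0.509, 0.49, -0.508, 0.493]
ft_force: [-0.2, 1.2, -0.8]
grip_width: 0.0249
```

```bash
python3 plan.py .508 .02 -.031 -2 0
```

```text
pos [ 0.5093 -0.2357 -0.0281] yaw -1.96 tilt x axis [ 0.0036 -0.0018 -1.    ] N 8
[{"x": 0.0004, "y": -0.0013, "z": -0.0319, "roll": 0.0001, "fingers": 0.0}, {"x": 0.0004, "y": -0.0013, "z": -0.0319, "roll": 0.0001, "fingers": 0.0}, {"x": 0.0004, "y": -0.0013, "z": -0.0319, "roll": 0.0001, "fingers": 0.0}, {"x": 0.0004, "y": -0.0013, "z": -0.0319, "roll": 0.0001, "fingers": 0.0}, {"x": 0.0004, "y": -0.0013, "z": -0.0319, "roll": 0.0001, "fingers": 0.0}, {"x": 0.0004, "y": -0.0013, "z": -0.0319, "roll": 0.0001, "fingers": 0.0}, {"x": 0.0004, "y": -0.0013, "z": -0.0319, "roll": 0.0001, "fingers": 0.0}, {"x": 0.0004, "y": -0.0013, "z": -0.0319, "roll": 0.0001, "fingers": 0.0}]
```

Gripped (width 25 mm). Pull +y by about 250 mm.

Emit:
{"fn": "arm_command", "kwargs": {"motion": [{"x": 0,"y": 0,"z": -0.015,"roll": 0,"fingers": 0},{"x": 0,"y": 0,"z": -0.025,"roll": 0,"fingers": 0},{"x": 0,"y": -0.001,"z": -0.025,"roll": 0,"fingers": 0},{"x": 0,"y": -0.001,"z": -0.025,"roll": 0,"fingers": 0},{"x": 0,"y": -0.001,"z": -0.025,"roll": 0,"fingers": 0}]}}

```text
clock: 9.85
eef_pos: [0.5107, -0.1212, -0.0288]
tool_rot: [0.512, 0.486, -0.511, 0.491]
ft_force: [0.3, -1.2, 1.0]
grip_width: 0.0247
```

```bash
python3 plan.py .508 .02 -.03 -2 0 |head -1; python3 -c "
from wf import *
c=camera('scene');save(c,'s10.png',(90,100,260,220),4.5);print(get_obs()['ft_force'],get_obs()['grip_width'])"
```

```text
pos [ 0.5107 -0.1212 -0.0288] yaw -2.58 tilt x axis [ 0.0056 -0.0043 -1.    ] N 4
[-0.15420607  4.31760453 -0.98821653] 0.024730812983592296
```

View pics/s10.png

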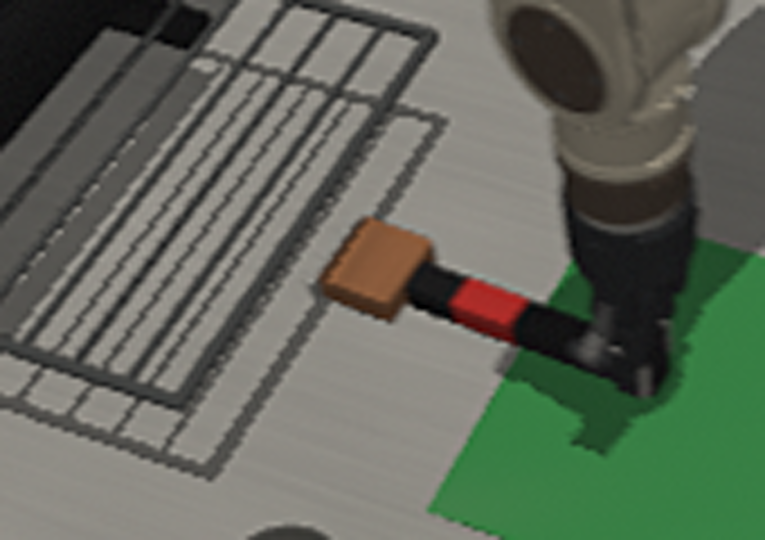

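The scraper is out from under the shelf and lying flat. On to the mat centre.

Emit:
{"fn": "arm_command", "kwargs": {"motion": [{"x": 0,"y": -0.001,"z": -0.02,"roll": 0,"fingers": 0},{"x": 0,"y": -0.001,"z": -0.025,"roll": 0,"fingers": 0},{"x": 0,"y": -0.001,"z": -0.025,"roll": 0,"fingers": 0},{"x": 0,"y": 0,"z": -0.025,"roll": 0,"fingers": 0},{"x": 0,"y": 0,"z": -0.025,"roll": 0,"fingers": 0},{"x": 0,"y": 0,"z": -0.01,"roll": 0,"fingers": 0},{"x": 0,"y": 0,"z": 0,"roll": 0,"fingers": 0},{"x": 0,"y": 0,"z": 0,"roll": 0,"fingers": 0}]}}

```text
clock: 10.57
eef_pos: [0.5106, 0.0228, -0.0288]
tool_rot: [0.509, 0.489, -0.508, 0.493]
ft_force: [0.2, -1.1, -0.0]
grip_width: 0.0247
```

Emit:
{"fn": "arm_command", "kwargs": {"motion": [{"x": 0,"y": 0,"z": 0,"roll": 0,"fingers": 1},{"x": 0,"y": 0,"z": 0,"roll": 0,"fingers": 1},{"x": 0,"y": 0,"z": 0,"roll": 0,"fingers": 1},{"x": 0,"y": 0,"z": 0,"roll": 0,"fingers": 1},{"x": 0,"y": 0,"z": 0,"roll": 0,"fingers": 1},{"x": 0,"y": 0,"z": 0,"roll": 0,"fingers": 1},{"x": 0,"y": 0,"z": 0,"roll": 0,"fingers": 1}]}}

```text
clock: 11.15
eef_pos: [0.5109, 0.0177, -0.0286]
tool_rot: [0.511, 0.487, -0.51, 0.491]
ft_force: [-0.5, 0.1, -0.1]
grip_width: 0.0853
```

Emit:
{"fn": "arm_command", "kwargs": {"motion": [{"x": -0.02,"y": 0,"z": 0,"roll": 0,"fingers": 1},{"x": -0.03,"y": 0,"z": 0,"roll": 0,"fingers": 1},{"x": -0.03,"y": 0,"z": 0,"roll": 0,"fingers": 1},{"x": -0.03,"y": 0,"z": -0.03,"roll": 0,"fingers": 1},{"x": 0,"y": 0,"z": -0.03,"roll": 0,"fingers": 1},{"x": 0,"y": 0,"z": -0.03,"roll": 0,"fingers": 1},{"x": 0,"y": 0,"z": 0,"roll": 0,"fingers": 1}]}}

```text
clock: 11.73
eef_pos: [0.5143, 0.1081, 0.0855]
tool_rot: [0.513, 0.486, -0.512, 0.488]
ft_force: [0.4, -0.1, -0.2]
grip_width: 0.0854
```

```bash
python3 plan.py .508 .02 -.03 -2 0 |head -1; python3 -c "
from wf import *
import pickle
c=camera('scene');save(c,'s11.png',(150,100,310,220),5);pickle.dump(c,open('scene1.pkl','wb'))
c=camera('top');save(c,'t11.png',(210,160,330,260),6.6);pickle.dump(c,open('top1.pkl','wb'))"
```

```text
pos [0.5143 0.1081 0.0855] yaw -2.96 tilt x axis [ 0.0031 -0.0018 -1.    ] N 5
```

View pics/s11.png

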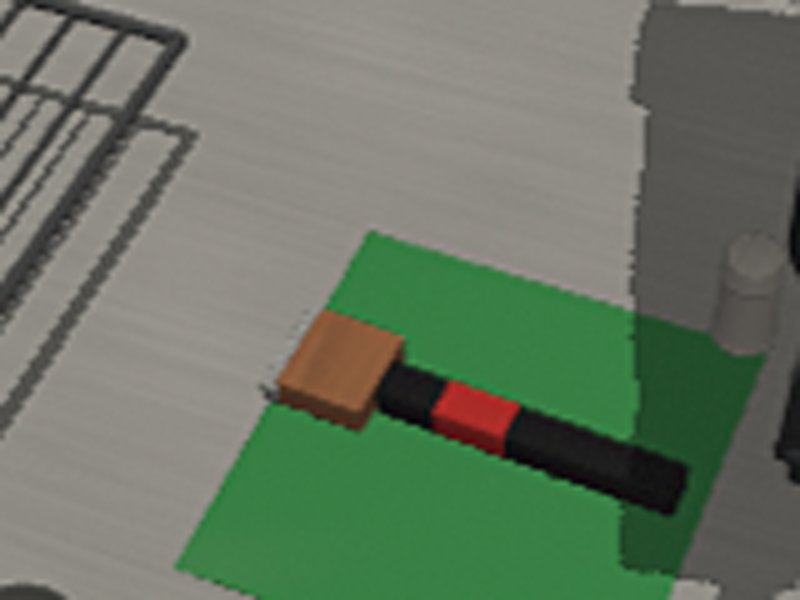

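View pics/t11.png

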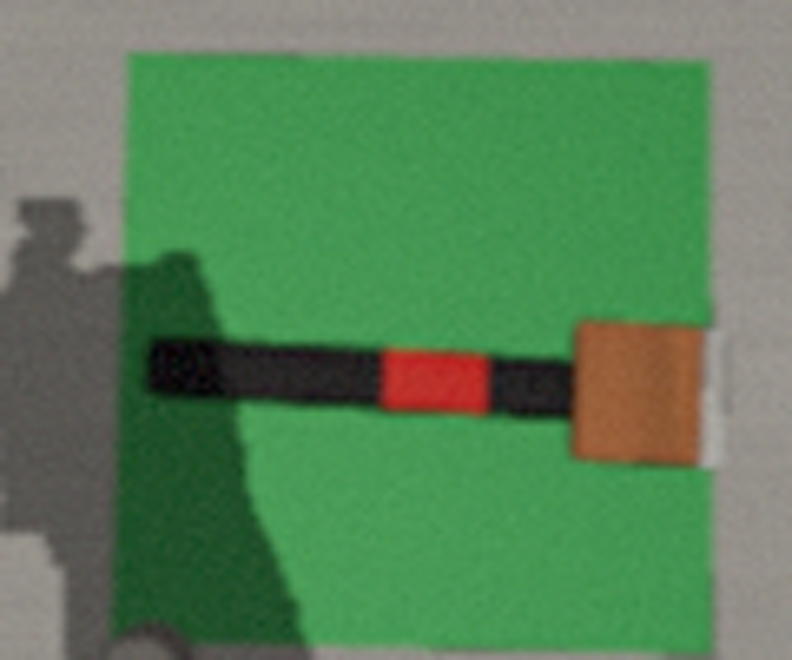

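It lies flat on the mat, let go. In the top crop the band centre is at (437,381), the bar end at (149,367) and the head's edge at (702,396).

```bash
python3 -c "
from wf import *
import pickle
c=pickle.load(open('top1.pkl','rb'))
f=lambda u,v,z:at(c,(u+.5)/6.6+210-.5,(v+.5)/6.6+160-.5,z)
for q in((149,367),(437,381),(572,388),(702,396)): print(f(*q,.024))
a=f(149,367,.024);b=f(702,396,.024);print(np.degrees(np.arctan2(b[1]-a[1],b[0]-a[0])))
s=pickle.load(open('scene1.pkl','rb'))
g=lambda u,v,z:at(s,(u+.5)/5+150-.5,(v+.5)/5+100-.5,z)
print(g(478,410,.024),'band scene')
print(g(752,250,.074))
"; python3 plan.py .509 -.0835 .03 -2.5 1
```

```text
[0.51091886 0.0357785  0.024     ]
[ 0.50578574 -0.08775816  0.024     ]
[ 0.50320749 -0.1453182   0.024     ]
[ 0.50019856 -0.20052856  0.024     ]
-92.59749722657618
[ 0.50711418 -0.087847    0.024     ] band scene
[0.38250847 0.0302992  0.074     ]
pos [0.5128 0.1046 0.0843] yaw -3.08 tilt x axis [-0.     -0.0051 -1.    ] N 6
[{"x": 0.0091, "y": 0.0011, "z": 0.0313, "roll": -0.0017, "fingers": 1.0}, {"x": 0.0091, "y": 0.001, "z": 0.0313, "roll": -0.0017, "fingers": 1.0}, {"x": 0.0091, "y": 0.0009, "z": 0.0313, "roll": -0.0017, "fingers": 1.0}, {"x": 0.0091, "y": 0.0009, "z": 0.0313, "roll": -0.0017, "fingers": 1.0}, {"x": 0.0091, "y": 0.0008, "z": 0.0313, "roll": -0.0017, "fingers": 1.0}, {"x": 0.0091, "y": 0.0008, "z": 0.0313, "roll": -0.0017, "fingers": 1.0}]
```

Emit:
{"fn": "arm_command", "kwargs": {"motion": [{"x": 0.008,"y": 0,"z": 0.03,"roll": 0,"fingers": 1},{"x": 0.008,"y": 0,"z": 0.03,"roll": 0,"fingers": 1},{"x": 0.008,"y": 0,"z": 0.03,"roll": 0,"fingers": 1},{"x": 0.008,"y": 0,"z": 0.03,"roll": 0,"fingers": 1},{"x": 0.008,"y": 0,"z": 0.03,"roll": 0,"fingers": 1},{"x": 0.008,"y": 0,"z": 0.03,"roll": -0.01,"fingers": 1},{"x": 0,"y": 0,"z": 0.01,"roll": 0,"fingers": 1},{"x": 0,"y": 0,"z": 0,"roll": 0,"fingers": 1}]}}

```text
clock: 12.5
eef_pos: [0.4971, -0.0984, 0.0318]
tool_rot: [-0.508, -0.489, 0.515, -0.488]
ft_force: [-0.8, 0.7, 0.5]
grip_width: 0.0854
```

```bash
python3 plan.py .506 -.089 -.030 -2.6 1
```

```text
pos [ 0.4971 -0.0984  0.0318] yaw -2.65 tilt x axis [-0.0073 -0.006  -1.    ] N 2
[{"x": 0.0309, "y": 0.0042, "z": -0.0049, "roll": -0.0004, "fingers": 1.0}, {"x": 0.0309, "y": 0.0042, "z": -0.0049, "roll": -0.0004, "fingers": 1.0}]
```

Emit:
{"fn": "arm_command", "kwargs": {"motion": [{"x": 0.012,"y": 0.005,"z": -0.005,"roll": 0,"fingers": 1},{"x": 0.012,"y": 0.004,"z": -0.004,"roll": 0,"fingers": 1},{"x": 0.01,"y": 0,"z": 0,"roll": 0,"fingers": 1},{"x": 0,"y": 0,"z": 0,"roll": 0,"fingers": 1}]}}

```text
clock: 12.83
eef_pos: [0.5069, -0.0882, -0.0056]
tool_rot: [-0.509, -0.488, 0.515, -0.487]
ft_force: [-0.3, 0.3, -0.5]
grip_width: 0.0852
```

```bash
python3 plan.py .506 -.089 -.030 -2.6 1
```

```text
pos [ 0.5069 -0.0882 -0.0056] yaw -2.77 tilt x axis [-0.0073 -0.0042 -1.    ] N 1
[{"x": 0.0244, "y": -0.0009, "z": 0.0008, "roll": -0.003, "fingers": 1.0}]
```

Emit:
{"fn": "arm_command", "kwargs": {"motion": [{"x": 0.012,"y": 0,"z": 0.001,"roll": 0,"fingers": 1},{"x": 0.01,"y": 0,"z": 0,"roll": 0,"fingers": 1},{"x": 0,"y": 0,"z": 0,"roll": 0,"fingers": 1}]}}

```text
clock: 13.08
eef_pos: [0.5074, -0.0846, -0.03]
tool_rot: [-0.507, -0.491, 0.513, -0.488]
ft_force: [0.4, -0.5, 0.2]
grip_width: 0.0855
```

Emit:
{"fn": "arm_command", "kwargs": {"motion": [{"x": 0,"y": 0,"z": 0,"roll": 0,"fingers": 0},{"x": 0,"y": 0,"z": 0,"roll": 0,"fingers": 0},{"x": 0,"y": 0,"z": 0,"roll": 0,"fingers": 0},{"x": 0,"y": 0,"z": 0,"roll": 0,"fingers": 0},{"x": 0,"y": 0,"z": 0,"roll": 0,"fingers": 0},{"x": 0,"y": 0,"z": 0,"roll": 0,"fingers": 0},{"x": 0,"y": 0,"z": 0,"roll": 0,"fingers": 0}]}}

```text
clock: 13.67
eef_pos: [0.5085, -0.0822, -0.0285]
tool_rot: [-0.507, -0.491, 0.512, -0.489]
ft_force: [1.0, -0.4, -2.2]
grip_width: 0.0248
```

```bash
python3 plan.py .504 .262 .08 97 0
```

```text
pos [ 0.5085 -0.0822 -0.0285] yaw -2.18 tilt x axis [-0.007  -0.0027 -1.    ] N 16
[{"x": -0.0068, "y": -0.0011, "z": -0.0215, "roll": -0.1082, "fingers": 0.0}, {"x": -0.0068, "y": 0.0012, "z": -0.0215, "roll": -0.1082, "fingers": 0.0}, {"x": -0.0068, "y": 0.0035, "z": -0.0212, "roll": -0.1082, "fingers": 0.0}, {"x": -0.0068, "y": 0.0058, "z": -0.0207, "roll": -0.1082, "fingers": 0.0}, {"x": -0.0068, "y": 0.008, "z": -0.02, "roll": -0.1082, "fingers": 0.0}, {"x": -0.0068, "y": 0.0101, "z": -0.019, "roll": -0.1082, "fingers": 0.0}, {"x": -0.0068, "y": 0.0121, "z": -0.0178, "roll": -0.1082, "fingers": 0.0}, {"x": -0.0068, "y": 0.014, "z": -0.0164, "roll": -0.1082, "fingers": 0.0}, {"x": -0.0068, "y": 0.0156, "z": -0.0148, "roll": -0.1082, "fingers": 0.0}, {"x": -0.0068, "y": 0.0172, "z": -0.013, "roll": -0.1082, "fingers": 0.0}, {"x": -0.0068, "y": 0.0185, "z": -0.0111, "roll": -0.1082, "fingers": 0.0}, {"x": -0.0068, "y": 0.0195, "z": -0.009, "roll": -0.1082, "fingers": 0.0}, {"x": -0.0068, "y": 0.0204, "z": -0.0068, "roll": -0.1082, "fingers": 0.0}, {"x": -0.0068, "y": 0.021, "z": -0.0046, "roll": -0.1082, "fingers": 0.0}, {"x": -0.0068, "y": 0.0214, "z": -0.0023, "roll": -0.1082, "fingers": 0.0}, {"x": -0.0068, "y": 0.0215, "z": 0.0, "roll": -0.1082, "fingers": 0.0}]
```

Gripped at 25 mm. I'll lift straight up first and check.

Emit:
{"fn": "arm_command", "kwargs": {"motion": [{"x": -0.015,"y": 0,"z": 0,"roll": 0,"fingers": 0},{"x": -0.025,"y": 0,"z": 0,"roll": 0,"fingers": 0},{"x": -0.03,"y": 0,"z": 0,"roll": 0,"fingers": 0},{"x": -0.03,"y": 0,"z": 0,"roll": 0,"fingers": 0},{"x": -0.015,"y": 0,"z": 0,"roll": 0,"fingers": 0}]}}

```text
clock: 14.08
eef_pos: [0.5028, -0.0815, 0.0844]
tool_rot: [-0.504, -0.496, 0.515, -0.484]
ft_force: [0.0, -0.7, -2.4]
grip_width: 0.0245
```

```bash
python3 plan.py .504 .25 .095 97 0 17; python3 -c "
from wf import *
c=camera('scene');save(c,'s12.png',(150,70,310,190),5)"
```

```text
pos [ 0.5028 -0.0815  0.0844] yaw -2.26 tilt x axis [-2.280e-02  4.000e-04 -9.997e-01] N 17
[{"x": -0.0006, "y": -0.0007, "z": -0.0195, "roll": -0.1019, "fingers": 0.0}, {"x": -0.0006, "y": 0.0013, "z": -0.0195, "roll": -0.1019, "fingers": 0.0}, {"x": -0.0006, "y": 0.0033, "z": -0.0192, "roll": -0.1019, "fingers": 0.0}, {"x": -0.0006, "y": 0.0052, "z": -0.0188, "roll": -0.1019, "fingers": 0.0}, {"x": -0.0006, "y": 0.0071, "z": -0.0182, "roll": -0.1019, "fingers": 0.0}, {"x": -0.0006, "y": 0.0089, "z": -0.0174, "roll": -0.1019, "fingers": 0.0}, {"x": -0.0006, "y": 0.0106, "z": -0.0164, "roll": -0.1019, "fingers": 0.0}, {"x": -0.0006, "y": 0.0122, "z": -0.0152, "roll": -0.1019, "fingers": 0.0}, {"x": -0.0006, "y": 0.0137, "z": -0.0139, "roll": -0.1019, "fingers": 0.0}, {"x": -0.0006, "y": 0.015, "z": -0.0124, "roll": -0.1019, "fingers": 0.0}, {"x": -0.0006, "y": 0.0162, "z": -0.0108, "roll": -0.1019, "fingers": 0.0}, {"x": -0.0006, "y": 0.0172, "z": -0.0091, "roll": -0.1019, "fingers": 0.0}, {"x": -0.0006, "y": 0.0181, "z": -0.0073, "roll": -0.1019, "fingers": 0.0}, {"x": -0.0006, "y": 0.0187, "z": -0.0054, "roll": -0.1019, "fingers": 0.0}, {"x": -0.0006, "y": 0.0192, "z": -0.0035, "roll": -0.1019, "fingers": 0.0}, {"x": -0.0006, "y": 0.0194, "z": -0.0015, "roll": -0.1019, "fingers": 0.0}, {"x": -0.0006, "y": 0.0195, "z": 0.0005, "roll": -0.1019, "fingers": 0.0}]
```

View pics/s12.png

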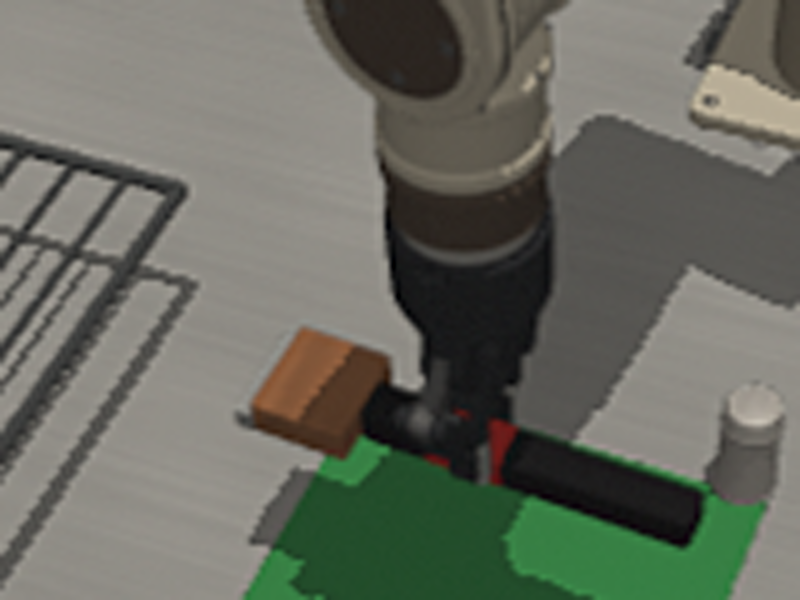

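Lifted level by the band. Now turn it and carry it over the cradle.

Emit:
{"fn": "arm_command", "kwargs": {"motion": [{"x": 0,"y": -0.001,"z": -0.0195,"roll": -0.1,"fingers": 0},{"x": 0,"y": 0.001,"z": -0.0195,"roll": -0.1,"fingers": 0},{"x": 0,"y": 0.003,"z": -0.019,"roll": -0.1,"fingers": 0},{"x": 0,"y": 0.005,"z": -0.019,"roll": -0.1,"fingers": 0},{"x": 0,"y": 0.007,"z": -0.018,"roll": -0.1,"fingers": 0},{"x": 0,"y": 0.009,"z": -0.017,"roll": -0.1,"fingers": 0},{"x": 0,"y": 0.01,"z": -0.016,"roll": -0.1,"fingers": 0},{"x": 0,"y": 0.012,"z": -0.015,"roll": -0.1,"fingers": 0},{"x": 0,"y": 0.014,"z": -0.014,"roll": -0.1,"fingers": 0},{"x": 0,"y": 0.015,"z": -0.012,"roll": -0.1,"fingers": 0}]}}

```text
clock: 14.97
eef_pos: [0.4999, 0.1137, 0.0792]
tool_rot: [0.197, 0.686, -0.204, 0.67]
ft_force: [0.5, 0.3, -2.7]
grip_width: 0.0244
```

```bash
python3 plan.py .504 .255 .09 97 0
```

```text
pos [0.4999 0.1137 0.0792] yaw 57.1 tilt x axis [-0.0234 -0.003  -0.9997] N 7
[{"x": -0.0015, "y": 0.0173, "z": -0.0105, "roll": -0.0995, "fingers": 0.0}, {"x": -0.0015, "y": 0.0182, "z": -0.0087, "roll": -0.0995, "fingers": 0.0}, {"x": -0.0015, "y": 0.019, "z": -0.0069, "roll": -0.0995, "fingers": 0.0}, {"x": -0.0015, "y": 0.0196, "z": -0.0049, "roll": -0.0995, "fingers": 0.0}, {"x": -0.0015, "y": 0.02, "z": -0.003, "roll": -0.0995, "fingers": 0.0}, {"x": -0.0015, "y": 0.0202, "z": -0.001, "roll": -0.0995, "fingers": 0.0}, {"x": -0.0015, "y": 0.0202, "z": 0.001, "roll": -0.0995, "fingers": 0.0}]
```

Emit:
{"fn": "arm_command", "kwargs": {"motion": [{"x": -0.002,"y": 0.0175,"z": -0.0105,"roll": -0.1,"fingers": 0},{"x": -0.002,"y": 0.018,"z": -0.009,"roll": -0.1,"fingers": 0},{"x": -0.002,"y": 0.019,"z": -0.007,"roll": -0.1,"fingers": 0},{"x": -0.002,"y": 0.02,"z": -0.005,"roll": -0.1,"fingers": 0},{"x": -0.002,"y": 0.02,"z": -0.003,"roll": -0.1,"fingers": 0},{"x": 0,"y": 0.02,"z": -0.001,"roll": -0.1,"fingers": 0},{"x": 0,"y": 0.01,"z": 0,"roll": -0.05,"fingers": 0},{"x": 0,"y": 0,"z": 0,"roll": 0,"fingers": 0},{"x": 0,"y": 0,"z": 0,"roll": 0,"fingers": 0}]}}

```text
clock: 15.72
eef_pos: [0.4936, 0.2527, 0.0764]
tool_rot: [-0.043, 0.72, 0.039, 0.692]
ft_force: [0.1, 0.1, -1.6]
grip_width: 0.0248
```

```bash
python3 plan.py .4986 .262 .06 97 0; python3 -c "
from wf import *
import pickle
c=camera('scene');save(c,'s13.png',(300,120,450,290),3.5);pickle.dump(c,open('scene2.pkl','wb'))
c=camera('top');save(c,'t13.png',(90,150,220,280),4.6);pickle.dump(c,open('top2.pkl','wb'))"
```

```text
pos [0.4936 0.2527 0.0764] yaw 96.6 tilt x axis [-0.0388 -0.0082 -0.9992] N 1
[{"x": 0.0164, "y": 0.0087, "z": 0.006, "roll": -0.0069, "fingers": 0.0}]
```

View pics/s13.png

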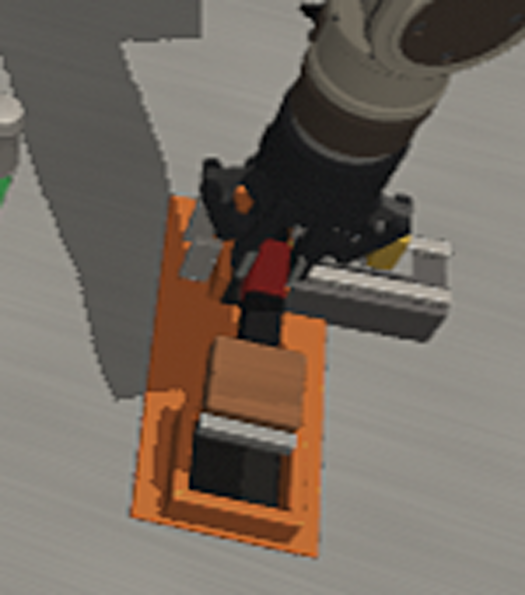

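View pics/t13.png

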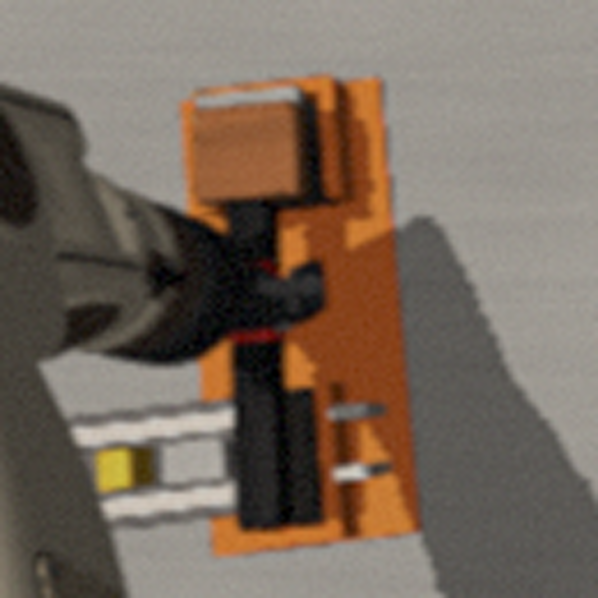

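The head is ahead and the handle behind, roughly over the cradle. I'll check the model pose against the image: head top corners (195,108) and (299,103), bar end centre (260,527), head rear edge (197,200) to (300,200).

```bash
python3 -c "
from wf import *
import pickle
c=pickle.load(open('top2.pkl','rb'));o=get_obs()
f=lambda u,v,z:at(c,(u+.5)/4.6+90-.5,(v+.5)/4.6+150-.5,z)
H=(f(195,108,.126)+f(299,103,.126))/2; B=(f(197,200,.127)+f(300,200,.127))/2; E=f(260,527,.132)
print(H,B,E); 
for P in((H,E),(H,B),(B,E)): d=P[0]-P[1];print(np.linalg.norm(d[:2]),np.degrees(np.arctan2(d[1],d[0])))
u=(H-E)/np.linalg.norm(H-E)
print('origin est', E+u*.125, H-u*.115)
p=o['eef_pos'];print('from tcp',p+np.array([.0056,.0007,0]))
# cradle check by projecting
C=np.array([.5042,.2627,0]);a=np.radians(7);R2=np.array([[np.cos(a),-np.sin(a),0],[np.sin(a),np.cos(a),0],[0,0,1]])
P=[C+R2@np.array(q) for q in([.142,.044,.042],[.142,-.044,.042],[.132,.034,.042],[.132,-.034,.042],[.065,-.044,.042],[-.132,.017,.042],[-.132,-.017,.042],[-.047,.017,.042],[-.047,-.017,.042],[.145,.065,.006],[-.145,-.065,.006])]
t=pickle.load(open('top0.pkl','rb'));print(((proj(t,P)-[95,160]+.5)*6-.5).round())
s=pickle.load(open('scene0.pkl','rb'));print(((proj(s,P)+.5)*1.5-.5).round())
"
```

```text
[0.6139825 0.2612105 0.126    ] [0.55978466 0.25727811 0.127     ] [0.37966909 0.24014445 0.132     ]
0.2352584798807044 5.137390713664017
0.054340310310455865 4.149901448391057
0.18092866381951242 5.43396094766778
origin est [0.50412647 0.25133385 0.12881305] [0.4994817  0.25091626 0.12893199]
from tcp [0.49924682 0.2526221  0.07659491]
[[223.  56.]
 [406.  35.]
 [245.  74.]
 [387.  58.]
 [419. 194.]
 [321. 633.]
 [395. 624.]
 [308. 447.]
 [380. 439.]
 [207.  69.]
 [519. 635.]]
[[580. 407.]
 [523. 394.]
 [573. 399.]
 [530. 390.]
 [528. 352.]
 [571. 265.]
 [553. 262.]
 [569. 303.]
 [549. 300.]
 [586. 419.]
 [523. 263.]]
```

```bash
cat > plan2.py <<'E'
import sys
from h import *
from scipy.spatial.transform import Rotation as R
o=get_obs();M=R.from_quat(o["tool_rot"]).as_matrix();p=o["eef_pos"]
x,y,z,yaw=map(float,sys.argv[1:5])
d=M.T@(np.array([x,y,z])-p);y0=np.degrees(np.arctan2(M[1,1],M[0,1]))
print("pos",p.round(4),"yaw",y0.round(2),"axis",M[:,0].round(4),"shift tool",d.round(4),"roll",round(-np.radians((yaw-y0+180)%360-180),4),o["ft_force"].round(1))
E
python3 plan2.py .498 .2625 .045 97.6
```

```text
pos [0.4936 0.2519 0.0766] yaw 96.53 axis [-0.0391 -0.0082 -0.9992] shift tool [0.0313 0.0101 0.0068] roll -0.0187 [ 0.2 -0.8 -1.8]
```

Emit:
{"fn": "arm_command", "kwargs": {"motion": [{"x": 0.008,"y": 0.004,"z": 0.003,"roll": -0.01,"fingers": 0},{"x": 0.01,"y": 0.004,"z": 0.003,"roll": -0.01,"fingers": 0},{"x": 0.01,"y": 0.002,"z": 0.001,"roll": 0,"fingers": 0},{"x": 0.002,"y": 0,"z": 0,"roll": 0,"fingers": 0},{"x": 0,"y": 0,"z": 0,"roll": 0,"fingers": 0}]}}

```text
clock: 16.23
eef_pos: [0.499, 0.2597, 0.0423]
tool_rot: [-0.048, 0.72, 0.043, 0.691]
ft_force: [-0.2, 0.0, -1.6]
grip_width: 0.0245
```

```bash
python3 plan2.py .498 .2625 .03 97.6;  python3 -c "
from wf import *
import pickle
c=camera('scene');save(c,'s14.png',(320,150,420,290),4.2);pickle.dump(c,open('scene3.pkl','wb'))
c=camera('top');save(c,'t14.png',(110,155,190,275),5);pickle.dump(c,open('top3.pkl','wb'))"
```

```text
pos [0.499  0.2597 0.0423] yaw 97.37 axis [-0.04   -0.0093 -0.9992] shift tool [ 0.0123  0.003  -0.0001] roll -0.0039 [-0.2  0.  -1.6]
```

View pics/s14.png

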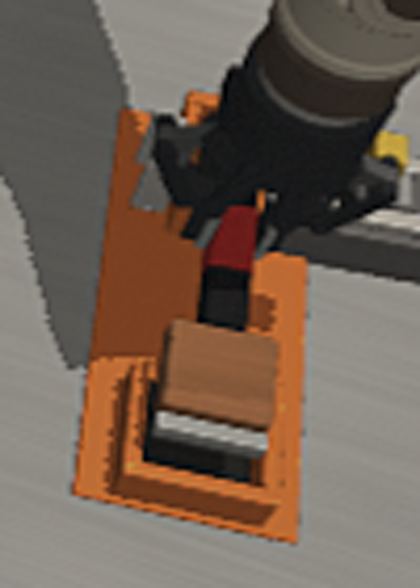

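View pics/t14.png

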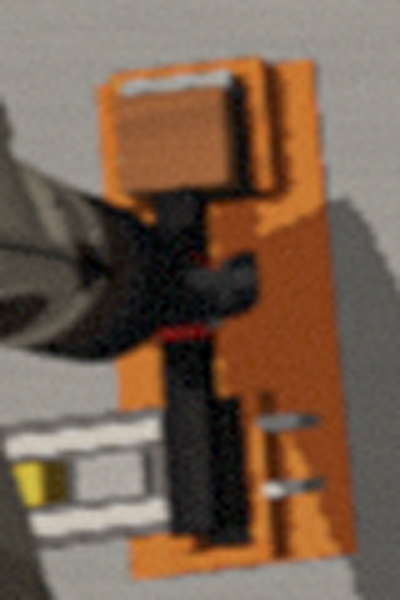

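```bash
python3 -c "
from wf import *
import pickle
c=pickle.load(open('top3.pkl','rb'))
f=lambda u,v,z:at(c,(u+.5)/5+110-.5,(v+.5)/5+155-.5,z)
H=(f(118,97,.091)+f(229,89,.091))/2; E=f(190,534,.099)
d=H-E;u=d/np.linalg.norm(d);print(H,E,np.linalg.norm(d),np.degrees(np.arctan2(d[1],d[0])));O=E+u*.125;O2=H-u*.115;print(O,O2)
a=np.radians(7);Rm=np.array([[np.cos(a),np.sin(a)],[-np.sin(a),np.cos(a)]])
for q in(O,O2,H,E):print('in cradle',Rm@(q[:2]-[.5042,.2627]))
"
```

```text
[0.61862842 0.2703771  0.091     ] [0.3844635 0.2472611 0.099    ] 0.23543908385801793 5.637787649918444
[0.50878702 0.25953391 0.09475262] [0.50425078 0.25908611 0.09490759]
in cradle [ 0.00416698 -0.00370151]
in cradle [-0.00039002 -0.00359314]
in cradle [ 0.11451109 -0.00632544]
in cradle [-0.12072553 -0.00073162]
```

Emit:
{"fn": "arm_command", "kwargs": {"motion": [{"x": 0.005,"y": 0.003,"z": 0,"roll": -0.015,"fingers": 0},{"x": 0.006,"y": 0.001,"z": 0,"roll": -0.01,"fingers": 0},{"x": 0.004,"y": 0,"z": 0,"roll": 0,"fingers": 0},{"x": 0,"y": 0,"z": 0,"roll": 0,"fingers": 0}]}}

```text
clock: 16.67
eef_pos: [0.4987, 0.2643, 0.0276]
tool_rot: [-0.057, 0.718, 0.053, 0.691]
ft_force: [-0.5, -0.3, -1.4]
grip_width: 0.0245
```

```bash
python3 plan2.py .498 .2630 -.014 98.8;  python3 -c "
from wf import *
import pickle
c=camera('scene');save(c,'s15.png',(320,150,420,290),5.5);pickle.dump(c,open('scene3.pkl','wb'))
c=camera('top');save(c,'t15.png',(110,155,190,275),6);pickle.dump(c,open('top3.pkl','wb'))"
```

```text
pos [0.4987 0.2643 0.0276] yaw 98.94 axis [-0.0375 -0.0079 -0.9993] shift tool [ 0.0417 -0.001   0.0007] roll 0.0025 [-0.5 -0.3 -1.4]
```

View pics/s15.png

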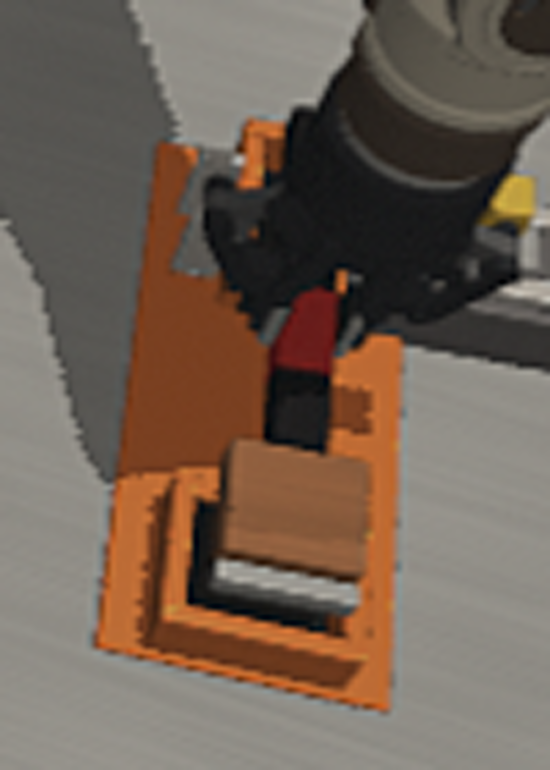

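View pics/t15.png

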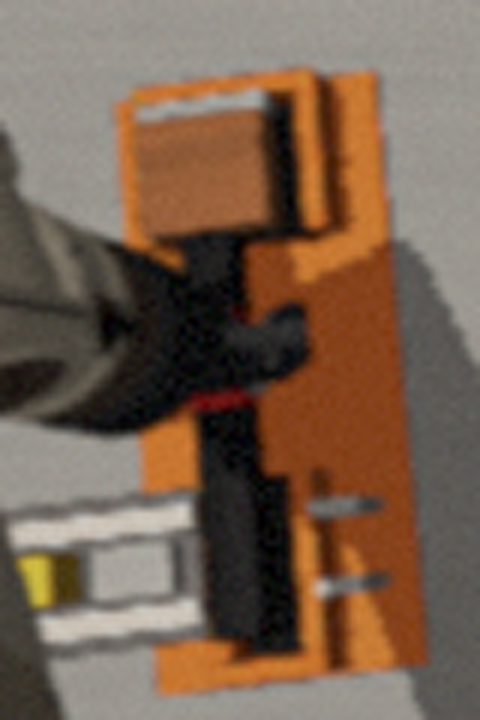

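```bash
cat > chk.py <<'E'
from wf import *
import pickle,sys
def chk(u1,v1,u2,v2,ue,ve,zt,tilt,s,ox,oy):
    c=pickle.load(open('top3.pkl','rb'))
    f=lambda u,v,z:at(c,(u+.5)/s+ox-.5,(v+.5)/s+oy-.5,z)
    H=(f(u1,v1,zt-tilt*.115)+f(u2,v2,zt-tilt*.115))/2; E=f(ue,ve,zt+tilt*.125)
    d=H-E;u=d/np.linalg.norm(d);print(H,E,np.linalg.norm(d),np.degrees(np.arctan2(d[1],d[0])))
    a=np.radians(7);Rm=np.array([[np.cos(a),np.sin(a)],[-np.sin(a),np.cos(a)]])
    for q in(E+u*.125,H-u*.115,H,E):print('in cradle',(Rm@(q[:2]-[.5042,.2627])*1000).round(1))
E
python3 -c "
from chk import *
chk(137,122,270,108,231,641,.080,.0375,6,110,155)"
```

```text
[0.61987278 0.27771553 0.0756875 ] [0.38353554 0.25052508 0.0846875 ] 0.23806639784780229 6.56298594735056
in cradle [3.7 1.7]
in cradle [1.7 1.7]
in cradle [116.6   0.8]
in cradle [-121.2    2.6]
```

It's within about 3 mm along and 2 mm across. I'll lower it into the slots with a small correction.

Emit:
{"fn": "arm_command", "kwargs": {"motion": [{"x": 0.007,"y": -0.001,"z": 0,"roll": 0,"fingers": 0},{"x": 0.007,"y": -0.001,"z": 0,"roll": 0,"fingers": 0},{"x": 0.006,"y": 0,"z": 0,"roll": 0,"fingers": 0},{"x": 0.002,"y": 0,"z": 0,"roll": 0,"fingers": 0}]}}

```text
clock: 17.1
eef_pos: [0.4997, 0.2626, 0.0057]
tool_rot: [-0.056, 0.717, 0.054, 0.693]
ft_force: [-0.5, -0.3, -1.9]
grip_width: 0.0246
```

```bash
python3 plan2.py .498 .2625 -.014 98;  python3 -c "
from wf import *
import pickle
c=camera('scene');save(c,'s16.png',(320,150,420,290),5.5);pickle.dump(c,open('scene3.pkl','wb'))
c=camera('top');save(c,'t16.png',(110,155,190,275),6);pickle.dump(c,open('top3.pkl','wb'))"
```

```text
pos [0.4997 0.2626 0.0057] yaw 98.93 axis [-0.034  -0.0062 -0.9994] shift tool [ 0.0197  0.0002 -0.001 ] roll 0.0162 [-0.5 -0.3 -1.9]
```

View pics/t16.png

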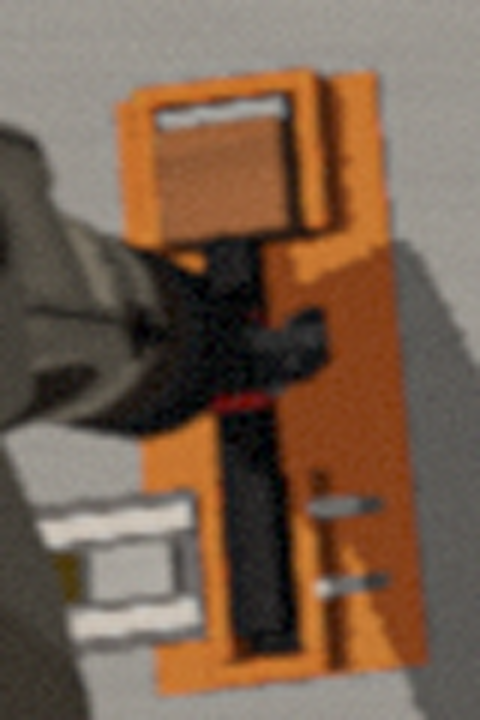

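View pics/s16.png

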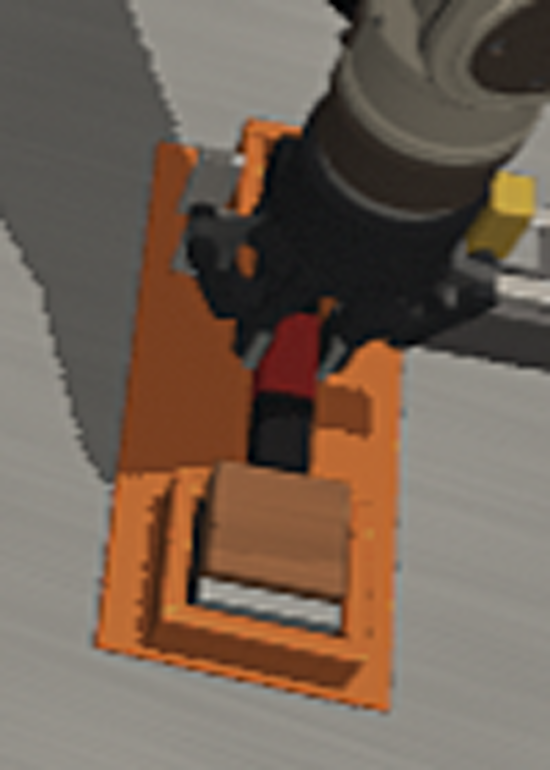

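```bash
python3 -c "
from chk import *
chk(156,131,287,117,265,650,.058,.034,6,110,155)"
```

```text
[0.61952351 0.27636601 0.05409   ] [0.37831418 0.24203113 0.06225   ] 0.2437773805803485 8.101327802721233
in cradle [-2.6 -2.8]
in cradle [ 1.2 -2.7]
in cradle [116.1  -0.5]
in cradle [-127.5   -5.2]
```

```bash
python3 -c "
from wf import *
import pickle
c=pickle.load(open('top3.pkl','rb'));s,ox,oy=6,110,155
save(c,'t16b.png',(130,215,170,268),14)
"
```

```text
(no output)
```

View pics/t16b.png

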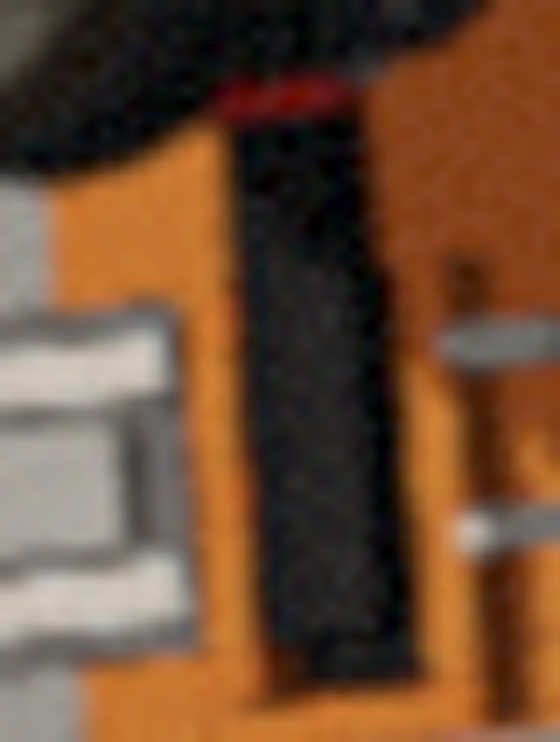

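```bash
python3 -c "
from chk import *
c=pickle.load(open('top3.pkl','rb'))
a=np.radians(7);Rm=np.array([[np.cos(a),np.sin(a)],[-np.sin(a),np.cos(a)]])
f=lambda u,v,z:at(c,(u+.5)/14+130-.5,(v+.5)/14+215-.5,z)
for u,v,z in((303,200,.059),(330,645,.062),(238,200,.059),(368,200,.059)): print((Rm@(f(u,v,z)[:2]-[.5042,.2627])*1000).round(1))
"
```

```text
[-35.2  -4. ]
[-121.2   -3.8]
[-33.8   8.7]
[-36.7 -16.8]
```

The bar is about 2–3 mm to the -y side. I'll correct +1.5 mm and keep lowering, watching the force.

Emit:
{"fn": "arm_command", "kwargs": {"motion": [{"x": 0.004,"y": 0.0015,"z": -0.001,"roll": 0,"fingers": 0},{"x": 0.004,"y": 0,"z": 0,"roll": 0,"fingers": 0},{"x": 0.002,"y": 0,"z": 0,"roll": 0,"fingers": 0}]}}

```text
clock: 17.45
eef_pos: [0.4988, 0.2644, -0.004]
tool_rot: [-0.056, 0.717, 0.054, 0.693]
ft_force: [0.4, 0.4, -1.4]
grip_width: 0.0246
```

Emit:
{"fn": "arm_command", "kwargs": {"motion": [{"x": 0.003,"y": 0,"z": 0,"roll": 0,"fingers": 0},{"x": 0.001,"y": 0,"z": 0,"roll": 0,"fingers": 0}]}}

```text
clock: 17.62
eef_pos: [0.4985, 0.2644, -0.0087]
tool_rot: [-0.056, 0.717, 0.054, 0.693]
ft_force: [-0.3, -0.0, -1.5]
grip_width: 0.0246
```

```bash
python3 plan2.py .498 .2625 -.014 98
```

```text
pos [ 0.4985  0.2644 -0.0087] yaw 98.93 axis [-0.0329 -0.0056 -0.9994] shift tool [ 0.0053 -0.0018 -0.0006] roll 0.0163 [-0.3 -0.  -1.5]
```

Emit:
{"fn": "arm_command", "kwargs": {"motion": [{"x": 0.002,"y": 0,"z": 0,"roll": 0,"fingers": 0},{"x": 0.001,"y": 0,"z": 0,"roll": 0,"fingers": 0}]}}

```text
clock: 17.78
eef_pos: [0.4985, 0.2645, -0.0117]
tool_rot: [-0.056, 0.716, 0.054, 0.693]
ft_force: [-2.1, -0.1, 1.2]
grip_width: 0.0249
```

Emit:
{"fn": "arm_command", "kwargs": {"motion": [{"x": 0.002,"y": 0,"z": 0,"roll": 0,"fingers": 0},{"x": 0.001,"y": 0,"z": 0,"roll": 0,"fingers": 0}]}}

```text
clock: 17.95
eef_pos: [0.4989, 0.2643, -0.0138]
tool_rot: [-0.056, 0.716, 0.054, 0.694]
ft_force: [-3.0, -1.1, 3.6]
grip_width: 0.0245
```

Emit:
{"fn": "arm_command", "kwargs": {"motion": [{"x": 0.002,"y": 0,"z": 0,"roll": 0,"fingers": 0},{"x": 0,"y": 0,"z": 0,"roll": 0,"fingers": 0}]}}

```text
clock: 18.12
eef_pos: [0.4991, 0.2643, -0.0147]
tool_rot: [-0.056, 0.716, 0.054, 0.694]
ft_force: [-2.0, -0.7, 0.7]
grip_width: 0.025
```

```bash
python3 plan2.py .498 .2625 -.014 98
```

```text
pos [ 0.4991  0.2643 -0.0147] yaw 98.88 axis [-0.0299 -0.0055 -0.9995] shift tool [-0.0006 -0.0016 -0.0013] roll 0.0154 [-2.  -0.7  0.7]
```

The head touches first, as expected from the 1.7° tilt. I'll go down a little more, then look.

Emit:
{"fn": "arm_command", "kwargs": {"motion": [{"x": 0.002,"y": 0,"z": 0,"roll": 0,"fingers": 0},{"x": 0.001,"y": 0,"z": 0,"roll": 0,"fingers": 0}]}}

```text
clock: 18.28
eef_pos: [0.4993, 0.2644, -0.015]
tool_rot: [-0.056, 0.715, 0.054, 0.695]
ft_force: [-3.2, -2.1, 3.1]
grip_width: 0.0245
```

```bash
python3 plan2.py .498 .2625 -.014 98;python3 -c "
from wf import *
import pickle
c=camera('scene');save(c,'s17.png',(320,150,420,290),5.5);pickle.dump(c,open('scene3.pkl','wb'))
c=camera('top');save(c,'t17.png',(115,160,185,272),6.5);pickle.dump(c,open('top3.pkl','wb'))"
```

```text
pos [ 0.4993  0.2644 -0.015 ] yaw 98.87 axis [-0.0284 -0.0048 -0.9996] shift tool [-0.001  -0.0017 -0.0016] roll 0.0152 [-3.2 -2.1  3.1]
```

View pics/t17.png

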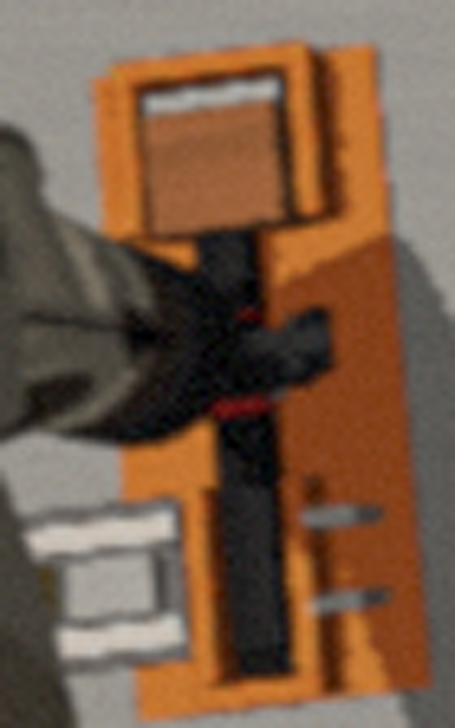

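View pics/s17.png

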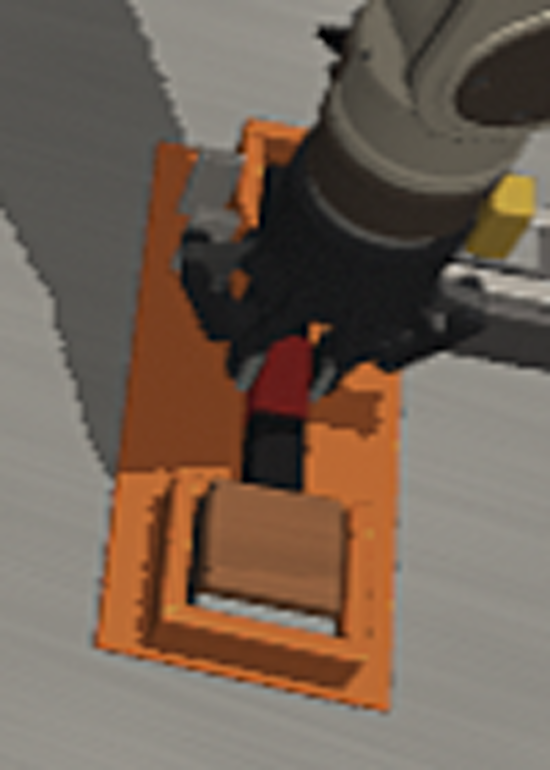

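The head is in the pocket and the bar in the channel. One more small press, then release.

Emit:
{"fn": "arm_command", "kwargs": {"motion": [{"x": 0.002,"y": 0,"z": 0,"roll": 0,"fingers": 0},{"x": 0,"y": 0,"z": 0,"roll": 0,"fingers": 0.35},{"x": 0,"y": 0,"z": 0,"roll": 0,"fingers": 0.4},{"x": 0,"y": 0,"z": 0,"roll": 0,"fingers": 0.5},{"x": 0,"y": 0,"z": 0,"roll": 0,"fingers": 0.6},{"x": 0,"y": 0,"z": 0,"roll": 0,"fingers": 0.8},{"x": 0,"y": 0,"z": 0,"roll": 0,"fingers": 0.9},{"x": 0,"y": 0,"z": 0,"roll": 0,"fingers": 0.9}]}}

```text
clock: 19.05
eef_pos: [0.501, 0.2657, -0.0152]
tool_rot: [-0.055, 0.714, 0.055, 0.696]
ft_force: [-0.0, 0.6, -0.3]
grip_width: 0.0766
```

Emit:
{"fn": "arm_command", "kwargs": {"motion": [{"x": -0.015,"y": 0,"z": 0,"roll": 0,"fingers": 0.9},{"x": -0.025,"y": 0,"z": 0,"roll": 0,"fingers": 0.9},{"x": -0.03,"y": 0,"z": 0,"roll": 0,"fingers": 0.9},{"x": -0.03,"y": 0,"z": 0,"roll": 0,"fingers": 0.9},{"x": -0.03,"y": -0.03,"z": 0,"roll": 0,"fingers": 0.9},{"x": 0,"y": -0.035,"z": -0.02,"roll": 0,"fingers": 0.6},{"x": 0,"y": -0.035,"z": -0.02,"roll": 0,"fingers": 0.3},{"x": 0,"y": -0.035,"z": -0.02,"roll": 0,"fingers": 0.3},{"x": 0,"y": 0,"z": 0,"roll": 0,"fingers": 0.3}]}}

```text
clock: 19.8
eef_pos: [0.4652, 0.1208, 0.1187]
tool_rot: [-0.059, 0.714, 0.056, 0.695]
ft_force: [-0.9, 0.5, 0.8]
grip_width: 0.0289
```

```bash
python3 plan2.py .498 .2625 -.014 98;python3 -c "
from wf import *
import pickle
c=camera('scene');save(c,'s18.png',(320,150,440,290),5);pickle.dump(c,open('scene3.pkl','wb'))
c=camera('top');save(c,'t18.png',(95,160,185,272),6.5);pickle.dump(c,open('top3.pkl','wb'))"
```

```text
pos [0.4652 0.1208 0.1187] yaw 99.33 axis [-0.0266 -0.0055 -0.9996] shift tool [0.131  0.1346 0.0589] roll 0.0232 [-0.9  0.5  0.8]
```

View pics/t18.png

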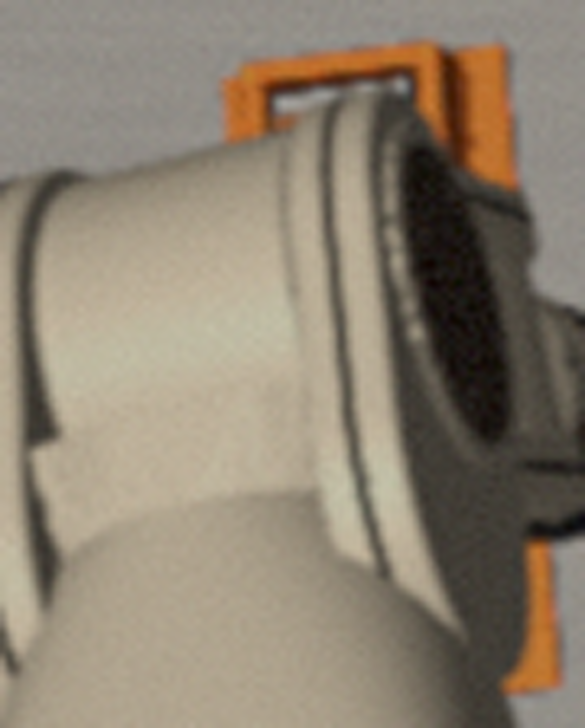

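View pics/s18.png

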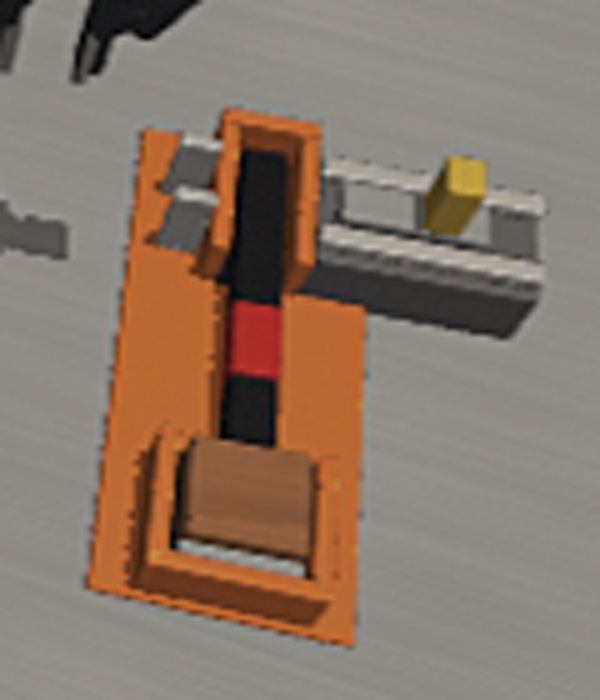

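It looks seated and let go. I'll compare the band, head and bar end with the model's predicted pixels.

```bash
python3 -c "
from wf import *
import pickle
s=pickle.load(open('scene3.pkl','rb'))
C=np.array([.5042,.2627,0]);a=np.radians(7);R2=np.array([[np.cos(a),-np.sin(a),0],[np.sin(a),np.cos(a),0],[0,0,1]])
for n,q in (('end',[-.125,.013,.038]),('end',[-.125,-.013,.038]),('band',[-.025,.013,.038]),('band',[-.025,-.013,.038]),('band',[.025,.013,.038]),('band',[.025,-.013,.038]),('head',[.06,.03,.038]),('head',[.06,-.03,.038]),('head',[.115,.03,.038]),('head',[.115,-.03,.038]),('lock t=.008',[-.085,.087,.092]),('rim',[.142,-.044,.042]),('rim',[.142,.044,.042]),('plate',[.145,.065,.006]),('plate',[.145,-.065,.006]),('plate',[-.145,-.065,.006])):
  print(n,q,((proj(s,C+R2@np.array(q))-[320,150]+.5)*5-.5).round())
"
```

```text
end [-0.125, 0.013, 0.038] [[296. 149.]]
end [-0.125, -0.013, 0.038] [[248. 140.]]
band [-0.025, 0.013, 0.038] [[285. 300.]]
band [-0.025, -0.013, 0.038] [[235. 290.]]
band [0.025, 0.013, 0.038] [[279. 382.]]
band [0.025, -0.013, 0.038] [[227. 371.]]
head [0.06, 0.03, 0.038] [[309. 450.]]
head [0.06, -0.03, 0.038] [[188. 424.]]
head [0.115, 0.03, 0.038] [[304. 551.]]
head [0.115, -0.03, 0.038] [[178. 523.]]
lock t=.008 [-0.085, 0.087, 0.092] [[469. 178.]]
rim [0.142, -0.044, 0.042] [[145. 564.]]
rim [0.142, 0.044, 0.042] [[333. 606.]]
plate [0.145, 0.065, 0.006] [[355. 649.]]
plate [0.145, -0.065, 0.006] [[ 86. 588.]]
plate [-0.145, -0.065, 0.006] [[145. 128.]]
```

The fit is within a few mm: the head sits a little towards the front wall (about +3 to +5 mm in x), and the wall limits it to 7. Now the lock: shut the fingers and go to the +y side of the yellow grip.

```bash
python3 plan2.py .4057 .370 .119 97
```

```text
pos [0.4685 0.1251 0.1191] yaw 99.46 axis [-0.0226 -0.0017 -0.9997] shift tool [ 0.0011  0.2519 -0.0217] roll 0.043 [ 0.2  0.4 -0. ]
```

Emit:
{"fn": "arm_command", "kwargs": {"motion": [{"x": 0,"y": 0.028,"z": -0.003,"roll": 0.01,"fingers": 0},{"x": 0,"y": 0.032,"z": -0.003,"roll": 0.01,"fingers": 0},{"x": 0,"y": 0.032,"z": -0.003,"roll": 0.01,"fingers": 0},{"x": 0,"y": 0.032,"z": -0.003,"roll": 0.01,"fingers": 0},{"x": 0,"y": 0.032,"z": -0.003,"roll": 0,"fingers": 0},{"x": 0,"y": 0.032,"z": -0.003,"roll": 0,"fingers": 0},{"x": 0,"y": 0.032,"z": -0.003,"roll": 0,"fingers": 0},{"x": 0,"y": 0.02,"z": -0.001,"roll": 0,"fingers": 0},{"x": 0,"y": 0,"z": 0,"roll": 0,"fingers": 0},{"x": 0,"y": 0,"z": 0,"roll": 0,"fingers": 0}]}}

```text
clock: 20.73
eef_pos: [0.4142, 0.3852, 0.1172]
tool_rot: [-0.044, 0.712, 0.049, 0.699]
ft_force: [0.3, -0.5, -0.6]
grip_width: 0.0001
```

```bash
python3 plan2.py .4057 .370 .035 97;python3 -c "
from wf import *
import pickle
c=camera('scene');save(c,'s19.png',(320,130,470,250),5)
c=camera('top');save(c,'t19.png',(70,150,200,280),4.6);pickle.dump(c,open('top4.pkl','wb'))"
```

```text
pos [0.4142 0.3852 0.1172] yaw 97.52 axis [-0.0187  0.0047 -0.9998] shift tool [ 0.0823 -0.0146 -0.0089] roll 0.0091 [ 0.3 -0.5 -0.6]
```

View pics/s19.png

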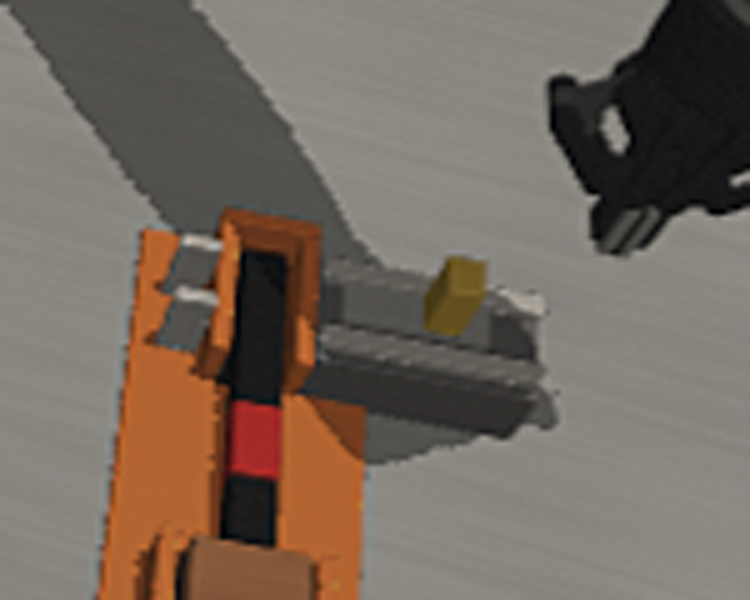

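View pics/t19.png

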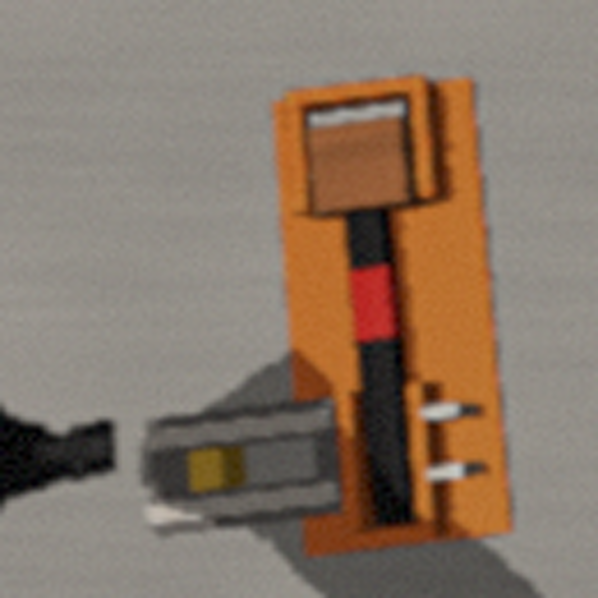

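The scraper is nicely seated; the band centre in the top view is at (373,303). Check its pose.

```bash
python3 -c "
from wf import *
import pickle
c=pickle.load(open('top4.pkl','rb'))
a=np.radians(7);Rm=np.array([[np.cos(a),np.sin(a)],[-np.sin(a),np.cos(a)]])
f=lambda u,v,z:(Rm@(at(c,(u+.5)/4.6+70-.5,(v+.5)/4.6+150-.5,z)[:2]-[.5042,.2627])*1000).round(1)
print('band',f(373,303,.038),f(369,265,.038),f(377,340,.038),'end',f(389,521,.038),'head front',f(360,121,.038),'plate',f(275,103,.006),f(472,82,.006),f(512,527,.006),f(306,555,.006),'lock',f(209,470,.092))
"; python3 plan2.py .408 .370 .035 97
```

```text
band [3.5 1. ] [27.1  1.7] [-19.3   0.2] end [-128.2    1.1] head front [117.2   0.7] plate [142.3  64.3] [140.8 -63.4] [-141.3  -65. ] [-144.    63.9] lock [-86.4  85.6]
pos [0.4145 0.3837 0.1173] yaw 97.4 axis [-0.019   0.0045 -0.9998] shift tool [ 0.0824 -0.0133 -0.0067] roll 0.0069 [ 0.6 -0.2  0.4]
```

Emit:
{"fn": "arm_command", "kwargs": {"motion": [{"x": 0.02,"y": 0,"z": -0.004,"roll": 0.005,"fingers": 0},{"x": 0.025,"y": 0,"z": -0.004,"roll": 0,"fingers": 0},{"x": 0.022,"y": 0,"z": 0,"roll": 0,"fingers": 0},{"x": 0.008,"y": 0,"z": 0,"roll": 0,"fingers": 0},{"x": 0,"y": 0,"z": 0,"roll": 0,"fingers": 0}]}}

```text
clock: 21.25
eef_pos: [0.4083, 0.38, 0.042]
tool_rot: [-0.039, 0.711, 0.044, 0.701]
ft_force: [0.1, 0.2, 0.5]
grip_width: 0.0004
```

```bash
python3 plan2.py .4094 .3406 .033 97;python3 -c "
from wf import *
c=camera('scene');save(c,'s20.png',(370,150,470,230),7)"
```

```text
pos [0.4083 0.38   0.042 ] yaw 96.72 axis [-0.0151  0.0062 -0.9999] shift tool [ 0.0088 -0.0393 -0.0034] roll -0.0049 [0.1 0.2 0.5]
```

View pics/s20.png

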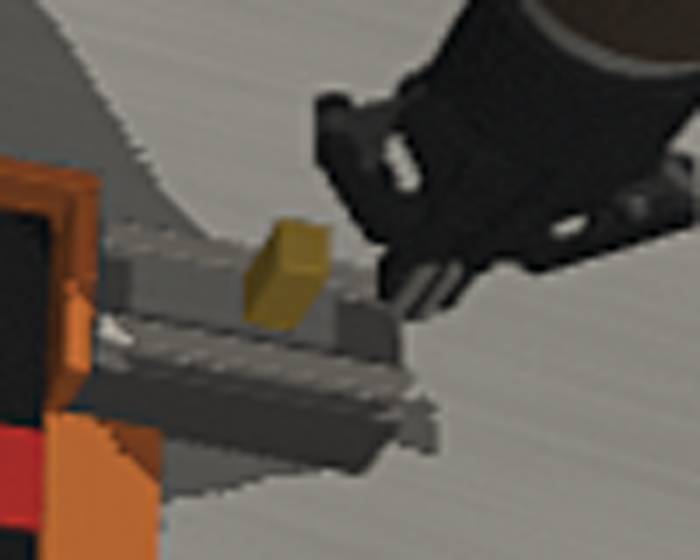

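Emit:
{"fn": "arm_command", "kwargs": {"motion": [{"x": 0.006,"y": -0.01,"z": -0.003,"roll": -0.004,"fingers": 0},{"x": 0.002,"y": -0.012,"z": -0.001,"roll": 0,"fingers": 0},{"x": 0,"y": -0.012,"z": 0,"roll": 0,"fingers": 0},{"x": 0,"y": -0.012,"z": 0,"roll": 0,"fingers": 0}]}}

```text
clock: 21.63
eef_pos: [0.4129, 0.3362, 0.0384]
tool_rot: [-0.037, 0.709, 0.049, 0.702]
ft_force: [-0.4, 2.0, -2.0]
grip_width: 0.0001
```

```bash
python3 plan2.py .4155 .2841 .035 97;python3 -c "
from wf import *
c=camera('scene');save(c,'s21.png',(370,150,470,230),7)"
```

```text
pos [0.4129 0.3362 0.0384] yaw 97.01 axis [-0.0109  0.016  -0.9998] shift tool [ 0.0025 -0.0521 -0.0037] roll 0.0002 [-0.4  2.  -2. ]
```

View pics/s21.png

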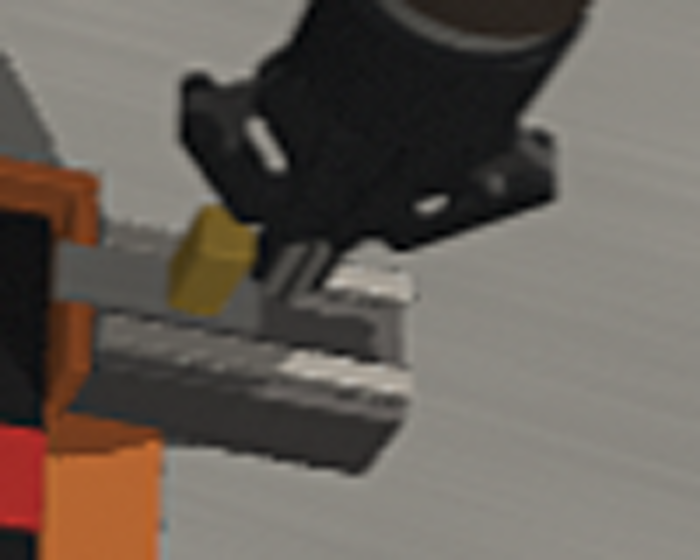

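The lock is sliding (grip now at (215,250)) with about 2 N. Keep pushing.

Emit:
{"fn": "arm_command", "kwargs": {"motion": [{"x": 0.001,"y": -0.012,"z": -0.002,"roll": 0,"fingers": 0},{"x": 0.001,"y": -0.012,"z": -0.002,"roll": 0,"fingers": 0},{"x": 0,"y": -0.012,"z": -0.001,"roll": 0,"fingers": 0}]}}

```text
clock: 21.93
eef_pos: [0.4173, 0.2986, 0.0393]
tool_rot: [-0.035, 0.706, 0.05, 0.706]
ft_force: [0.1, 3.3, -1.2]
grip_width: 0.0001
```

```bash
python3 plan2.py .4155 .2841 .035 97;python3 -c "
from wf import *
c=camera('scene');save(c,'s22.png',(330,140,450,240),6)"
```

```text
pos [0.4173 0.2986 0.0393] yaw 96.87 axis [-0.0016  0.0217 -0.9998] shift tool [ 0.004  -0.0142 -0.0035] roll -0.0022 [ 0.1  3.3 -1.2]
```

View pics/s22.png

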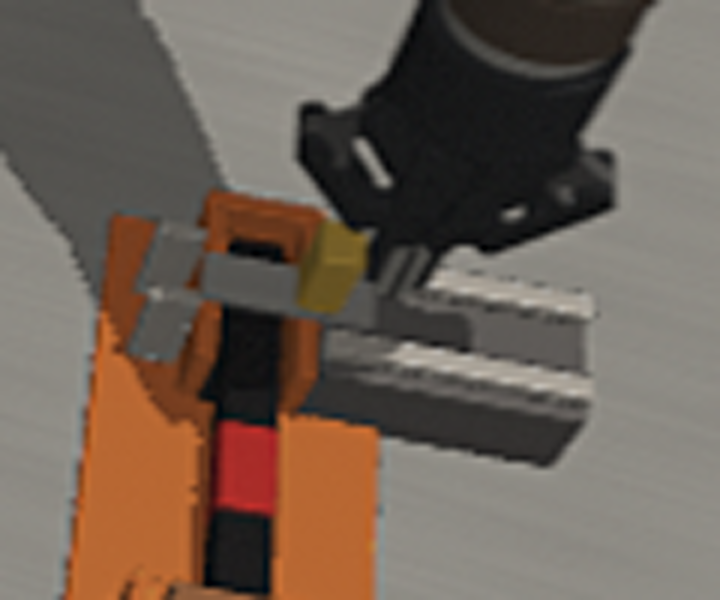

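The tongue is crossing the bar and heading between the posts. I'll go on to the stop in smaller steps.

Emit:
{"fn": "arm_command", "kwargs": {"motion": [{"x": 0.002,"y": -0.008,"z": -0.002,"roll": 0,"fingers": 0},{"x": 0.001,"y": -0.007,"z": -0.001,"roll": 0,"fingers": 0}]}}

```text
clock: 22.15
eef_pos: [0.4178, 0.2925, 0.0397]
tool_rot: [-0.026, 0.705, 0.06, 0.706]
ft_force: [-5.7, 31.1, -9.0]
grip_width: 0.0
```

Emit:
{"fn": "arm_command", "kwargs": {"motion": [{"x": 0,"y": -0.005,"z": 0,"roll": 0,"fingers": 0},{"x": 0,"y": -0.005,"z": 0,"roll": 0,"fingers": 0}]}}

```text
clock: 22.32
eef_pos: [0.4172, 0.2946, 0.0402]
tool_rot: [-0.019, 0.705, 0.072, 0.705]
ft_force: [-1.5, 15.8, -6.9]
grip_width: -0.0001
```

Emit:
{"fn": "arm_command", "kwargs": {"motion": [{"x": 0,"y": -0.005,"z": 0,"roll": 0,"fingers": 0},{"x": 0,"y": -0.004,"z": 0,"roll": 0,"fingers": 0}]}}

```text
clock: 22.48
eef_pos: [0.4169, 0.2959, 0.0405]
tool_rot: [-0.014, 0.706, 0.082, 0.704]
ft_force: [-2.5, 12.8, -4.8]
grip_width: -0.0002
```

```bash
python3 plan2.py .4155 .2841 .035 97;python3 -c "
from wf import *
c=camera('scene');save(c,'s23.png',(330,140,450,240),6)"
```

```text
pos [0.4169 0.2959 0.0405] yaw 97.82 axis [-0.0094  0.0965 -0.9953] shift tool [ 0.0044 -0.0119 -0.003 ] roll 0.0143 [-2.5 12.8 -4.8]
```

View pics/s23.png

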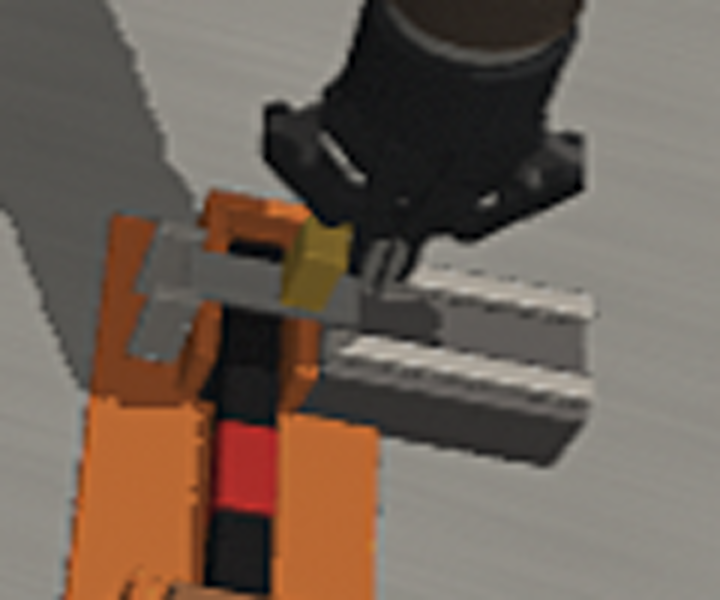

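```bash
python3 -c "
from wf import *
c=camera('scene');save(c,'s24.png',(360,160,410,200),14)
C=np.array([.5042,.2627,0]);a=np.radians(7);R2=np.array([[np.cos(a),-np.sin(a),0],[np.sin(a),np.cos(a),0],[0,0,1]])
for t in(.06,.07,.08):
  q=[((proj(c,C+R2@np.array([-.085+dx,.095-t+dy,.092]))[0]-[360,160]+.5)*14-.5).round().tolist() for dx,dy in((.012,.01),(.012,-.01),(-.012,-.01),(-.012,.01))]
  print(t,q,'tip of tongue',((proj(c,C+R2@np.array([-.085,.095-t-.05,.052]))[0]-[330,140])*6).round())
"
```

```text
0.06 [[515.0, 366.0], [403.0, 345.0], [408.0, 241.0], [519.0, 262.0]] tip of tongue [233. 277.]
0.07 [[459.0, 355.0], [347.0, 334.0], [353.0, 231.0], [464.0, 252.0]] tip of tongue [210. 273.]
0.08 [[403.0, 345.0], [292.0, 324.0], [299.0, 221.0], [408.0, 241.0]] tip of tongue [187. 268.]
```

View pics/s24.png

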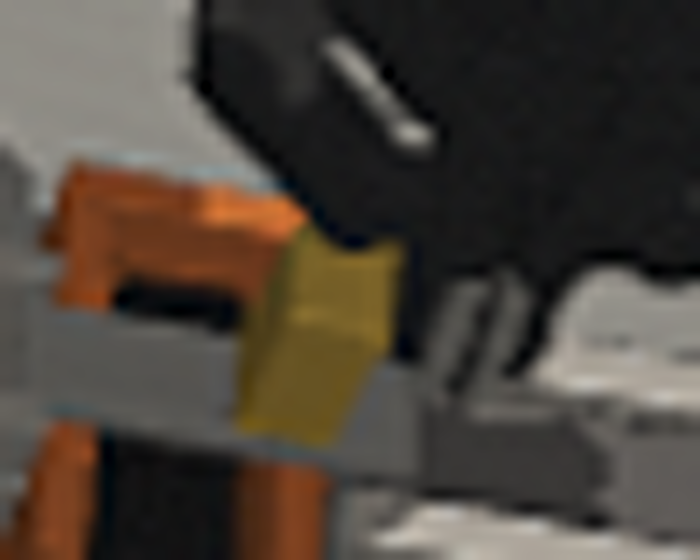

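The grip's top face at (290–405, 225–345) matches the prediction for a travel of 0.080 exactly, so it's at its stop. Back away and check.

Emit:
{"fn": "arm_command", "kwargs": {"motion": [{"x": 0,"y": 0.01,"z": 0,"roll": 0,"fingers": 0},{"x": -0.005,"y": 0.015,"z": 0,"roll": 0,"fingers": 0},{"x": -0.02,"y": 0.015,"z": 0,"roll": 0,"fingers": 0},{"x": -0.03,"y": 0.015,"z": 0,"roll": 0,"fingers": 0},{"x": -0.03,"y": 0.02,"z": -0.01,"roll": 0,"fingers": 0},{"x": -0.02,"y": 0.02,"z": -0.01,"roll": 0,"fingers": 0},{"x": 0,"y": 0.02,"z": -0.01,"roll": 0,"fingers": 0},{"x": 0,"y": 0,"z": 0,"roll": 0,"fingers": 0}]}}

```text
clock: 23.25
eef_pos: [0.3677, 0.3914, 0.1575]
tool_rot: [-0.017, 0.709, 0.074, 0.701]
ft_force: [0.6, 1.1, 0.5]
grip_width: -0.0004
```

```bash
python3 plan2.py .4155 .2841 .035 97;python3 -c "
from wf import *
import pickle
c=camera('scene');save(c,'s25.png',(320,130,440,280),4)
C=np.array([.5042,.2627,0]);a=np.radians(7);R2=np.array([[np.cos(a),-np.sin(a),0],[np.sin(a),np.cos(a),0],[0,0,1]])
for t in(.07,.075,.08):
  print(t,[((proj(c,C+R2@np.array([-.085+dx,.095-t+dy,.092]))[0]-[320,130]+.5)*4-.5).round().tolist() for dx,dy in((.012,.01),(.012,-.01),(-.012,-.01),(-.012,.01))])
c=camera('top');save(c,'t25.png',(60,100,390,290),2.4);save(c,'t25b.png',(90,150,200,275),6);pickle.dump(c,open('top5.pkl','wb'))
for t in(.07,.08):print(t,((proj(c,C+R2@np.array([-.085,.095-t,.092]))[0]-[90,150]+.5)*6-.5).round())
"
```

```text
pos [0.3677 0.3914 0.1575] yaw 97.38 axis [-0.0177  0.0804 -0.9966] shift tool [ 0.1126 -0.1222  0.0344] roll 0.0066 [0.6 1.1 0.5]
0.07 [[291.0, 221.0], [259.0, 215.0], [261.0, 186.0], [292.0, 192.0]]
0.075 [[283.0, 220.0], [251.0, 214.0], [253.0, 184.0], [284.0, 190.0]]
0.08 [[275.0, 218.0], [243.0, 212.0], [245.0, 183.0], [276.0, 189.0]]
0.07 [289. 594.]
0.08 [312. 592.]
```

View pics/s25.png

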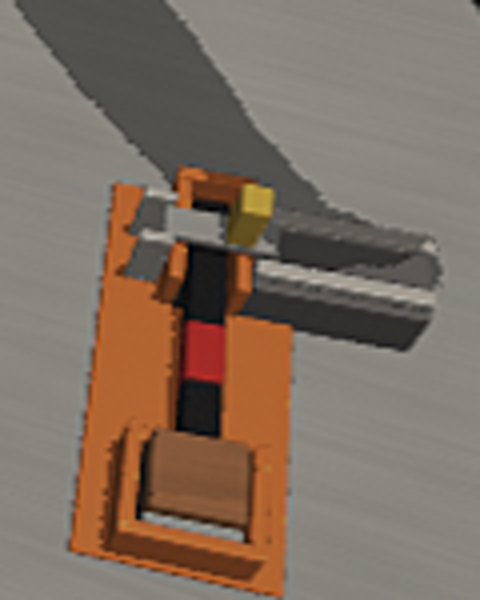

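View pics/t25b.png

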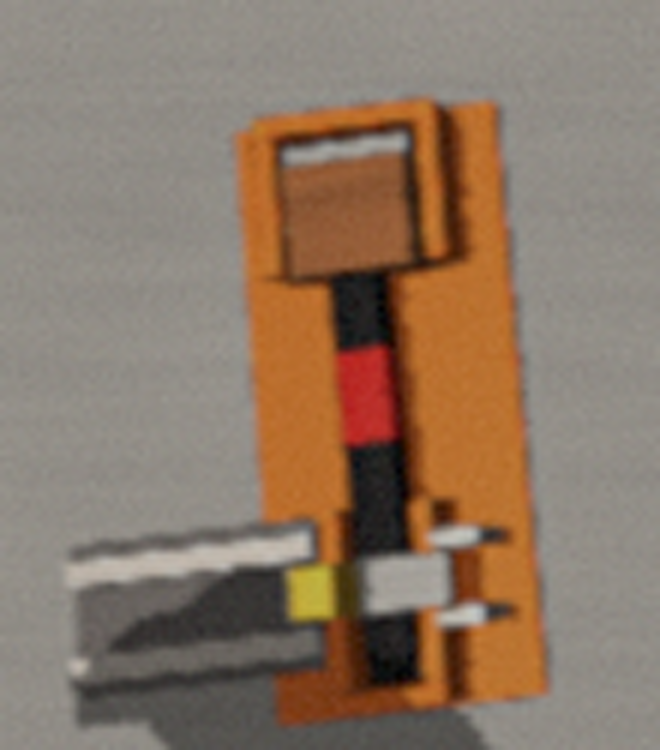

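View pics/t25.png

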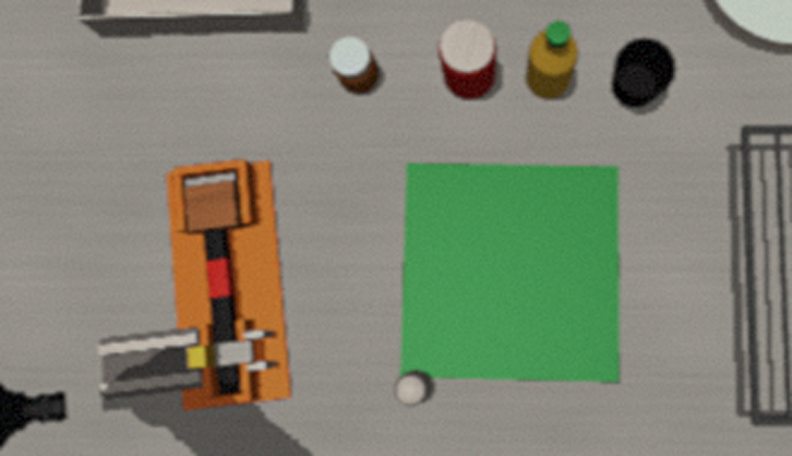

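The yellow grip top is at (311,592), against (312,592) predicted for full travel. The tongue lies over the bar, the scraper is seated, and the bystanders stand where they were. One last numeric check, then hand in.

```bash
python3 -c "
from wf import *
import pickle
c=pickle.load(open('top5.pkl','rb'))
a=np.radians(7);Rm=np.array([[np.cos(a),np.sin(a)],[-np.sin(a),np.cos(a)]])
f=lambda u,v,z:(Rm@(at(c,(u+.5)/6+90-.5,(v+.5)/6+150-.5,z)[:2]-[.5042,.2627])*1000).round(1)
print('band',f(368,396,.038),f(366,348,.038),f(371,443,.038),'blade front',f(344,138,.028))
job_done()"
```

```text
band [3.2 0.4] [25.8 -0.3] [-18.9   0.6] blade front [129.4   5.8]
the job is handed in; nothing more can be done
```

The scraper is packed: it lies in the cradle with its head in the wide pocket, and the lock is at its end stop. I handed the job in at about 23 s of the 58 s allowed; `job_done()` reports no verdict.

I pulled the scraper out by the handle end, laid it flat on the green mat and let go. I then took it by the red band, turned it about 99°, lowered it into the cradle and let go. Last, I pushed the yellow grip along with shut fingers until it stopped.

**Final checks, from the pictures:**
- **Scraper:** its origin is about 3 mm along and 0.5 mm across from the seat, against limits of 8 and 7 mm. It looks level and untouched. The cameras give no direct reading of its height.
- **Lock:** in the top view the grip sits within about 1 pixel of where full travel (80 mm) puts it. The tongue lies over the handle between the posts.
- **Bystanders:** all five stand where they were, as far as the views show.

**What went wrong or disagreed:**
- **Height reading:** the reported tool height was about 35 mm too low. My first grasp therefore closed on nothing above the bar. I touched the mat with shut fingers to measure the offset and corrected for it from then on.
- **Tool tilt:** the tool drifted off vertical by up to about 0.04 rad while carrying, so the head touched the cradle floor slightly before the handle. It leaned to about 0.1 rad against the lock's end stop.
- **Blade edge:** in the last check one reading at the blade front was 5.8 mm to the side, which disagrees with the band reading. I trusted the band, whose edges show better.
- **Forces:** the highest force I saw was about 31 N, at the lock's end stop.

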